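# Nest the angle coupons from the drying rail on the storage carrier

### The job

The angle coupons are dry: fold the carrier's bail fully aside, pull each coupon up off the drying rail against its sprung catches, and nest them, together with any coupons standing on the bench, one over the other astride the carrier's saddle between its guide pins, in any order, every one fully home, legs and ends in line. When all are nested, swing the bail up again over the stack to its stop, and leave the other things on the bench where they are.

Things in the scene. Friction and masses are not known exactly. Their poses are not given: they have to be found in the camera images.
- coupon_1: aluminium angle-section test coupon, 62 mm long, legs 50 wide, 8 thick, square to each other; 0.12 kg. Origin: mid length, between the leg edges on its underside. x along the corner edge (both ways equal), z up through the corner: outer corner at z = 41, inner at 29.7, legs slope down 45 deg to y = +-35 mm. Starts astride a saddle of the drying rail; None if absent in this run
- coupon_2: coupon just like coupon_1, on another saddle of the rail; None if absent. Any coupon can be gripped from above end to end, across its 62 mm, at the corner edge: between x = +-31 mm, there the end faces are solid for about 11 mm below the outer corner edge
- coupon_3: coupon just like coupon_1, on another saddle of the rail; None if absent in this run
- coupon_4: coupon just like coupon_1, standing on the bench on its leg edges like a tent; None if absent in this run
- coupon_5: coupon just like coupon_1, standing on the bench on its leg edges like a tent; None if absent in this run
- rail: drying rail, fixed: 370 x 110 mm steel drip tray, an aluminium bar along it, on the bar three white saddles (46 mm long tent-shaped ridges along x) at x = -120, 0, +120 mm; some may be empty. Origin: centre of the underside, on the bench; x along the bar, z up. Saddle ridges at z = 95 mm: a seated coupon's origin is at z = 65.3, its outer corner at 106 mm, its x along the bar
- rail_mid (a point): ridge of the rail's middle saddle. Beside each saddle two bent steel strips, 16 mm wide, 33 to 44 mm either side of the ridge line and reaching 5 mm below the ridge, are sprung catches that grip over the coupon's leg edges: pulled straight up with about 8 to 12 N the coupon spreads them, and after 10 mm of lift it is free
- carrier: storage carrier, fixed: white base 190 (x) x 110 (y) x 10 mm, in its middle one white tent-shaped saddle, 46 mm long along x, sides sloping at 45 degrees, and four upright round-nosed 6 mm guide pins, 95 mm tall, at x = +-37.2, y = +-25 mm, between which the coupons stack end to end with 3 mm play at each end. Origin: centre of the underside, on the bench; x along the ridge, z up
- saddle (a point): middle of the carrier's saddle ridge, 50 mm above the bench. The first coupon seated has its origin straight below it, 20.3 mm above the bench (outer corner at 61 mm), its x along the ridge; each further one nested over it lies 11.3 mm higher; up to 5 fit under the bail. Coupons are smooth and slide down the slopes home when let go slightly high
- bail (a joint): hinge of the carrier's bail (7 mm steel hoop, arms at carrier x = +-80 mm, crossbar 108 mm from the axis). Axis: line y = 0, z = 18 mm, along carrier x. 0: upright over the saddle at its stop, barring the way onto it; grows as it swings to carrier +y; 1.05: fully aside at its stop. Crossbar at carrier y = 108 sin q, z = 18 + 108 cos q mm. Stays where left; about 1 N at the crossbar moves it
- bail_grip (a point): middle of the bail's crossbar (along carrier x), centre line of its black sleeve, 90 mm long, 12 mm thick; can be pinched from above, and it turns between the finger pads as the bail swings. With the bail aside it is 94 mm from the ridge line in y, and stacked coupons reach to 35 mm, so open the fingers only about 45 mm to take it there
- wash_bottle: bystander: white bottle with a green cap, 66 mm across, 165 mm tall, origin at the centre of its underside
- timer: bystander: white bench timer lying flat, 64 x 66 x 19 mm, origin at the centre of its underside
- tape: bystander: blue roll of tape lying flat, 52 mm across, 19 mm tall, origin at the centre of its underside
- falcon: bystander: standing plastic tube with an orange cap, 36 mm across, 118 mm tall, origin at the centre of its underside

How it is judged:
On the way, in this order (a step that is already met when the one before it is completed fails the run):
1. the carrier's bail is folded aside (value of joint bail above 0.85 rad), for 0.2 s.
2. every coupon is nested astride the carrier's saddle (x of coupon_1 in the frame of carrier between -0.006 and 0.006 m and y of coupon_1 in the frame of carrier between -0.004 and 0.004 m and (z of coupon_1 in the frame of carrier between 0.0173 and 0.0233 m or z of coupon_1 in the frame of carrier between 0.0286 and 0.0346 m or z of coupon_1 in the frame of carrier between 0.0399 and 0.0459 m or z of coupon_1 in the frame of carrier between 0.0512 and 0.0572 m or z of coupon_1 in the frame of carrier between 0.0625 and 0.0685 m) and angle between each of coupon_1, coupon_2, coupon_3, coupon_4, coupon_5's own z axis and vertical below 0.08 rad and angle between the x axis of each of coupon_1, coupon_2, coupon_3, coupon_4, coupon_5 and the x axis of carrier, either way round below 0.09 rad and x of coupon_2 in the frame of carrier between -0.006 and 0.006 m and y of coupon_2 in the frame of carrier between -0.004 and 0.004 m and (z of coupon_2 in the frame of carrier between 0.0173 and 0.0233 m or z of coupon_2 in the frame of carrier between 0.0286 and 0.0346 m or z of coupon_2 in the frame of carrier between 0.0399 and 0.0459 m or z of coupon_2 in the frame of carrier between 0.0512 and 0.0572 m or z of coupon_2 in the frame of carrier between 0.0625 and 0.0685 m) and x of coupon_3 in the frame of carrier between -0.006 and 0.006 m and y of coupon_3 in the frame of carrier between -0.004 and 0.004 m and (z of coupon_3 in the frame of carrier between 0.0173 and 0.0233 m or z of coupon_3 in the frame of carrier between 0.0286 and 0.0346 m or z of coupon_3 in the frame of carrier between 0.0399 and 0.0459 m or z of coupon_3 in the frame of carrier between 0.0512 and 0.0572 m or z of coupon_3 in the frame of carrier between 0.0625 and 0.0685 m) and x of coupon_4 in the frame of carrier between -0.006 and 0.006 m and y of coupon_4 in the frame of carrier between -0.004 and 0.004 m and (z of coupon_4 in the frame of carrier between 0.0173 and 0.0233 m or z of coupon_4 in the frame of carrier between 0.0286 and 0.0346 m or z of coupon_4 in the frame of carrier between 0.0399 and 0.0459 m or z of coupon_4 in the frame of carrier between 0.0512 and 0.0572 m or z of coupon_4 in the frame of carrier between 0.0625 and 0.0685 m) and x of coupon_5 in the frame of carrier between -0.006 and 0.006 m and y of coupon_5 in the frame of carrier between -0.004 and 0.004 m and (z of coupon_5 in the frame of carrier between 0.0173 and 0.0233 m or z of coupon_5 in the frame of carrier between 0.0286 and 0.0346 m or z of coupon_5 in the frame of carrier between 0.0399 and 0.0459 m or z of coupon_5 in the frame of carrier between 0.0512 and 0.0572 m or z of coupon_5 in the frame of carrier between 0.0625 and 0.0685 m)), for 0.3 s.
3. the bail stands over the stack again (value of joint bail below 0.12 rad), for 0.2 s.
At the end, for the whole second after the job is handed in: every coupon present rests nested on the carrier's saddle: within 6 mm of its middle along the ridge, 4 mm sideways, 3 mm of its fully seated height in the stack, tilted less than 0.08 rad, corner edge within 0.09 rad of the ridge; all at rest; the bail is back up within 0.12 rad of its stop (all of step 2 and linear speed of each of coupon_1, coupon_2, coupon_3, coupon_4, coupon_5 below 0.02 m/s and value of joint bail below 0.12 rad); the robot touches nothing.
It fails at once if the wash bottle was moved more than 3 cm (distance of wash_bottle from where it was at the start of the episode above 0.03 m).
It fails at once if the timer was moved more than 3 cm (distance of timer from where it was at the start of the episode above 0.03 m).
It fails at once if the roll of tape was moved more than 3 cm (distance of tape from where it was at the start of the episode above 0.03 m).
It fails at once if the standing tube was moved more than 3 cm (distance of falcon from where it was at the start of the episode above 0.03 m).
Of coupon_1, coupon_2, coupon_3, coupon_4, coupon_5 only 4 to 5 are there at a start; the rules pass over those that are not, and their reading is None.
At some moment in a run one of coupon_4, coupon_5 may be knocked a few centimetres aside while the robot is not near it.
It also fails if it takes over 200 s, if anything falls off the work surface, if the arm or the gripper's body presses on something with over 40 N, if the wrist force passes 120 N, or if a joint passes its speed limit or range.

### The arm

A 6-joint arm with a two-finger parallel gripper is mounted at the origin on a cart in front of the work surface, level with it; the furniture and walls round the work are solid. World frame = base frame: x ahead of the robot, y to its left, z up, the work surface at z = 0. Lengths are in m, angles in rad, forces in N, time in s.
With the tool pointing down it reaches from about 0.3 to 0.875 m from the base axis. Payload 6.4 kg.
Tool frame: the origin (TCP) lies on the front face of the gripper's body, between the roots of the fingers; the fingertips stand 73 mm ahead of it and the grasp point (between the pads) lies ctrl.pinch_z ahead of it (ctrl.pinch_z is the distance from the TCP to the grasp point, in m); z points along the fingers, x is the direction in which the jaws open and shut, and the axes are right-handed (so a half turn about z gives the same grasp; the last joint's range is limited). The gripper opens to 85 mm and grips with 20 to 120 N. Pads are 22 mm wide; open, the fingers measure 114 mm over their backs; the gripper's body (76 mm by 85 mm) begins 54 mm behind the grasp point. The pads swing forward as they close: fully open they stand 13 mm farther back than shut.
Start: joints at [-1.506, 0.181, 1.607, -0, 1.354, -0.206], TCP at [0.154, -0.554, 0.304] pointing down, gripper open.
Joint ranges: [-2.99, 2.99], [-0.89, 2.07], [0.3, 2.58], [-1.14, 4.28], [0, 2.63], [-3.12, 3.12]. Speed limits (rad/s): [2.57, 2.57, 3.01, 3.14, 3.14, 3.14].

### API

Orientations are given as a unit quaternion [w, x, y, z].
In Python, from bench import ctrl gives the robot as it stands.
- The arm moves only by the tool move_arm, never from a script. Its argument "rows" is text: rows parted by semicolons, each of 7 numbers parted by spaces: the shift along the tool's x, y, z in cm, then the turn, a rotation vector about the tool's x, y, z in degrees, then the opening, from 0 (shut) to 1 (fully open). In form: x y z rx ry rz grip; .... A call has 1 to 20 rows; each row shifts and turns the commanded pose from where the row before left it, along the tool's axes as they then stand; what a row does not reach is not made up. A row lasts 1/10 s, in which the tool goes at most 50 mm and 8.59 degrees, less where a joint would pass 70% of its speed; a pose out of reach is approached as far as the arm can. A call with a gripper value outside its range is refused whole. The fingers move at their own pace and stop on an object; the grip force is fixed at half the most. Time passes only in rows, so rows that do not move let the fingers close. It gives the time, the measured TCP pose, the force and the opening at its end, in the units of the state.
- ctrl.get_obs(): the state, without advancing time (a new reading comes with each control period).
- ctrl.camera(name): name is "side" or "top"; returns a dict with "color" (384x512x3 uint8, blue, green, red), "fx", "fy", "cx", "cy" (pixels), "rvec" (rotation vector, rad) and "tvec" (3), from world to camera coordinates, as OpenCV has them. Camera axes: x right, y down, z forward; pixel columns grow to the right and rows downward; lengths in m; the calibration is good to about 2 mm. A picture is of the moment at which its call begins. There is no depth.
- ctrl.hand_in(): hands the job in, once; it reports no verdict.
Trained networks look in the newest picture that a camera, given by its name, has taken for a name from the list of things; names that differ only in an ending like _2 or _b are one class to them, and where a whole thing is asked for, a point or a joint stands for the part that bears it (a point fixed in the world has none). Each returns a list of dicts, best first, with "confidence" (0 to 1); they miss things now and then, are a little off and sometimes report something else, mostly with a low value. They report only what shows in the picture. A call takes as long as a camera call.
- ctrl.look_for(camera, query): "bbox" ([left, top, right, bottom] in pixels, round what is visible of it).
- ctrl.trace(camera, query): "region" (384x512 bool, what is visible of it) and "bbox" ([left, top, right, bottom] in pixels, round what is visible of it).
The state is a dict: "time_s": time; "q": joint angles; "dq": joint speeds; "joint_efforts": joint torques, N m; "eef_pos": TCP position; "eef_rot": TCP orientation; "wrist_force": force on the tool from outside, world axes, zero at the start; "torque": the same for the moment, N m; "opening": opening from 0.0 (shut) to 1.0 (fully open).
Only numpy, scipy, OpenCV 4.12 (cv2) and the standard library are available. Lean on these libraries where they do the work, as an engineer would, in place of code of your own. Each camera call takes 0.05 s, during which the arm holds its last target.

## Working session

There is one attempt and no reset: what is moved stays moved. The work goes in short steps, Python scripts to look and compute and a tool call to move; the robot and the scene stay as the last step left them, time stands still between calls to the robot, and variables do not carry over. Pictures are saved under pics/ and viewed, and the job is handed in when it is done.

Besides the shell and the picture viewer there is one more tool, called after ">>>" as a command line: name --argument value ..., lists and objects as JSON in quotes. move_arm: Moves the arm, as the interface text tells. Its arguments: {"type":"object","properties":{"rows":{"type":"string"}},"required":["rows"]}

```bash
ls; mkdir -p pics; python3 - <<'E'
from bench import ctrl
import cv2,numpy as np
print(ctrl.pinch_z); o=ctrl.get_obs(); print({k:np.round(v,3) for k,v in o.items()})
for c in ('top','side'):
    d=ctrl.camera(c); cv2.imwrite(f'pics/{c}0.png',d['color']); print(c,d['fx'],d['fy'],d['cx'],d['cy'],d['rvec'],d['tvec'])
    for n in ['coupon_1','rail','carrier','bail_grip','wash_bottle','timer','tape','falcon']:
        print(n,[(np.round(r['bbox']),round(r['confidence'],2)) for r in ctrl.look_for(c,n)][:7])
E
```

```text
pics
0.0539
{'time_s': np.float64(0.0), 'q': array([-1.506,  0.182,  1.608, -0.   ,  1.354, -0.206]), 'dq': array([ 0.002, -0.001,  0.001,  0.002, -0.001, -0.001]), 'joint_efforts': array([-0.0000e+00, -4.4487e+01, -3.5133e+01, -0.0000e+00,  9.0000e-03,
        0.0000e+00]), 'eef_pos': array([ 0.154, -0.554,  0.303]), 'eef_rot': array([-0.001,  0.796, -0.605, -0.001]), 'wrist_force': array([-0.405,  0.126, -0.686]), 'torque': array([-0.024, -0.037,  0.031]), 'opening': np.float64(0.996)}
top 378.8457516570347 378.8457516570347 253.65469993840716 186.95885880808146 [ 2.18791458 -2.12788245  0.18549697] [-0.05736068  0.53446514  1.18140011]
coupon_1 [(array([221., 156., 242., 177.]), 0.97), (array([290., 203., 314., 226.]), 0.94), (array([222., 206., 249., 232.]), 0.78), (array([300., 162., 324., 185.]), 0.77), (array([262., 160., 285., 179.]), 0.73)]
rail [(array([218., 151., 326., 193.]), 0.92), (array([350., 191., 372., 215.]), 0.6)]
carrier [(array([149., 176., 183., 237.]), 0.68)]
bail_grip []
wash_bottle [(array([360., 172., 398., 197.]), 0.91)]
timer [(array([345., 190., 374., 2
[... 159 characters left out ...]
917599 188.33717069079665 [ 0.4121471  -2.67629637  1.32495051] [0.49690275 0.20596295 1.16706492]
coupon_1 [(array([280., 217., 302., 242.]), 0.87), (array([288., 172., 311., 192.]), 0.77), (array([242., 170., 259., 187.]), 0.74), (array([253., 150., 277., 173.]), 0.64), (array([225., 192., 254., 215.]), 0.54)]
rail [(array([218., 156., 284., 239.]), 0.62)]
carrier [(array([210., 254., 288., 308.]), 0.7), (array([191., 248., 214., 268.]), 0.35)]
bail_grip [(array([218., 251., 284., 285.]), 0.97)]
wash_bottle [(array([281., 111., 298., 153.]), 0.86)]
timer [(array([292., 149., 309., 163.]), 0.77)]
tape [(array([192., 246., 215., 268.]), 0.68)]
falcon [(array([171., 278., 190., 322.]), 0.92)]
```

```bash
python3 - <<'E'
import cv2
a=cv2.imread('pics/top0.png')[120:270,90:420]; cv2.imwrite('pics/t0c.png',cv2.resize(a,None,fx=2.4,fy=2.4,interpolation=2))
a=cv2.imread('pics/side0.png')[90:340,150:340]; cv2.imwrite('pics/s0c.png',cv2.resize(a,None,fx=2.4,fy=2.4,interpolation=2))
E
```

```text
(no output)
```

View pics/t0c.png

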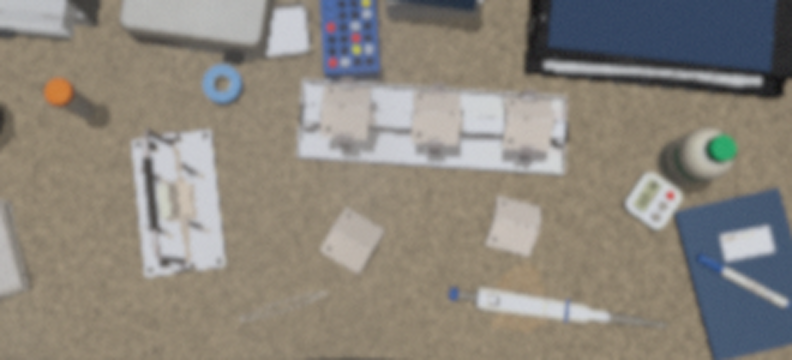

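View pics/s0c.png

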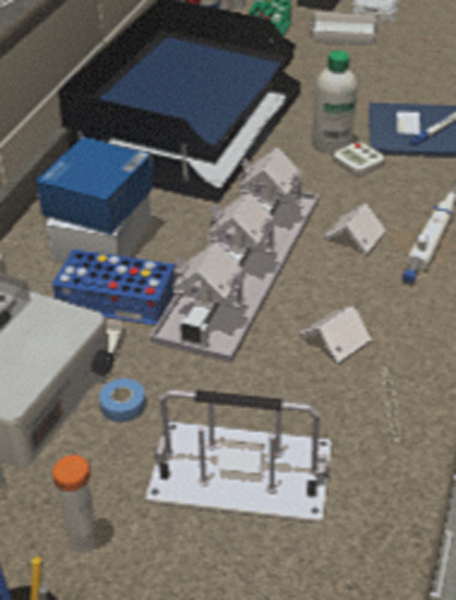

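View pics/top0.png

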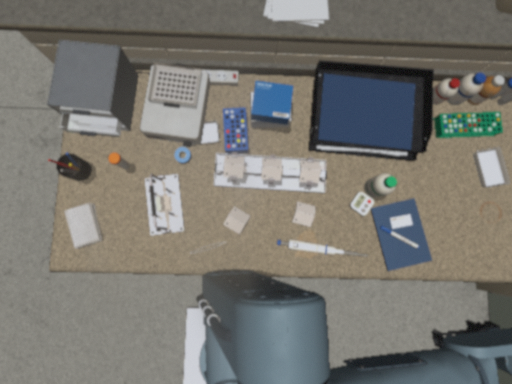

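```bash
cat > h.py <<'E'
from bench import ctrl
import cv2,numpy as np
from scipy.optimize import minimize
from scipy.spatial.transform import Rotation as R
def P(d,X):
    K=np.array([[d['fx'],0,d['cx']],[0,d['fy'],d['cy']],[0,0,1.]])
    return cv2.projectPoints(np.asarray(X,float).reshape(-1,3),np.array(d['rvec']),np.array(d['tvec']),K,None)[0].reshape(-1,2)
def ray(d,uv,z):
    Rm=cv2.Rodrigues(np.array(d['rvec']))[0]; t=np.array(d['tvec']).ravel()
    v=Rm.T@np.array([(uv[0]-d['cx'])/d['fx'],(uv[1]-d['cy'])/d['fy'],1.]); c=-Rm.T@t
    return c+v*(z-c[2])/v[2]
def tri(ds,uvs):
    A=[];b=[]
    for d,uv in zip(ds,uvs):
        Rm=cv2.Rodrigues(np.array(d['rvec']))[0]; t=np.array(d['tvec']).ravel()
        v=Rm.T@np.array([(uv[0]-d['cx'])/d['fx'],(uv[1]-d['cy'])/d['fy'],1.]); v/=np.linalg.norm(v); c=-Rm.T@t
        M=np.eye(3)-np.outer(v,v); A.append(M); b.append(M@c)
    X=np.linalg.solve(sum(A),sum(b)); return X
L=.031
# coupon hull pts in own frame
COUP=np.array([[s*L,y,z] for s in(-1,1) for y,z in[(0,.041),(.0354,.0057),(-.0354,.0057),(.0297,0),(-.0297,0)]])
BASE=lambda lx,ly,h:np.array([[a*lx/2,b*ly/2,z] for a in(-1,1) for b in(-1,1) for z in(0,h)])
def place(pts,x,y,yaw,z=0):
    c,s=np.cos(yaw),np.sin(yaw)
    return pts@np.array([[c,s,0],[-s,c,0],[0,0,1]])+[x,y,z]
def hullmask(d,X,S=8):
    uv=P(d,X); h=cv2.convexHull(uv.astype(np.float32)).reshape(-1,2)
    return h
def soft(h,box,S=6):
    x0,y0,x1,y1=box
    m=np.zeros(((y1-y0)*S,(x1-x0)*S),np.uint8)
    pts=((h+.5-[x0,y0])*S-.5)
    cv2.fillPoly(m,[np.round(pts*16).astype(np.int32)],255,shift=4)
    return cv2.resize(m,(x1-x0,y1-y0),interpolation=cv2.INTER_AREA)/255.
def fit(ds,masks,pts,p0,z=0,fitz=False):
    boxes=[]
    for m in masks:
        v,u=np.nonzero(m); boxes.append((max(u.min()-8,0),max(v.min()-8,0),u.max()+9,v.max()+9))
    def cost(p):
        zz=p[3] if fitz else z
        return sum(((soft(hullmask(d,place(pts,p[0],p[1],p[2],zz)),b)-m[b[1]:b[3],b[0]:b[2]].astype(float))**2).sum() for d,m,b in zip(ds,masks,boxes))
    n=4 if fitz else 3
    best=None
    p0=np.array(list(p0)+([z] if fitz else []))
    st=np.array([.008,.008,.12,.008])[:n]
    for k in range(2):
        sim=np.vstack([p0]+[p0+st[i]*np.eye(n)[i] for i in range(n)])
        r=minimize(cost,p0,method='Nelder-Mead',options=dict(initial_simplex=sim,xatol=1e-5,fatol=.01,maxiter=400)); p0=r.x; st=-st/2
    return r.x,r.fun,[int(m.sum()) for m in masks]
E
python3 - <<'E'
from h import *
T=ctrl.camera('top');S=ctrl.camera('side')
tt=ctrl.trace('top','coupon_1');ss=ctrl.trace('side','coupon_1')
cen=lambda r:np.array(np.nonzero(r['region'])).mean(1)[::-1]
print([(cen(t).round(1),t['confidence'],t['region'].sum()) for t in tt]);print([(cen(t).round(1),t['confidence'],t['region'].sum()) for t in ss])
for i,t in enumerate(tt):
    for j,s in enumerate(ss):
        X=tri([T,S],[cen(t),cen(s)]); e=np.linalg.norm(P(S,X)-cen(s))+np.linalg.norm(P(T,X)-cen(t))
        if e<4:
            best=None
            for y0 in np.arange(0,3.14,.52):
                for z0 in ([0] if X[2]<.05 else [.065]):
                    r=fit([T,S],[t['region'],s['region']],COUP,[X[0],X[1],y0],z0,True)
                    if best is None or r[1]<best[1]: best=r
            print(i,j,X.round(4),round(e,2),best[0].round(4),round(best[1],1),best[2], 'fixz',fit([T,S],[t['region'],s['region']],COUP,best[0][:3],z0)[0].round(4))
            for k,(d,m) in enumerate(((T,t),(S,s))): print('  single',k,fit([d],[m['region']],COUP,best[0][:3],z0)[0].round(4))
E
```

```text
[(array([233.1, 165.8]), 0.9, np.int64(437)), (array([303.7, 213.3]), 0.72, np.int64(388)), (array([236.8, 219.2]), 0.68, np.int64(398)), (array([271.3, 167.9]), 0.57, np.int64(415)), (array([309.4, 170.3]), 0.55, np.int64(391))]
[(array([251.8, 180.9]), 0.85, np.int64(306)), (array([299.3, 184.5]), 0.83, np.int64(248)), (array([291.4, 228.5]), 0.62, np.int64(372)), (array([238.6, 202.6]), 0.52, np.int64(318)), (array([262.9, 161.3]), 0.5, np.int64(193))]
0 3 [0.5908 0.0238 0.0852] 2.14 [0.5954 0.0239 1.5506 0.0684] 136.8 [437, 318] fixz [0.5958 0.0238 1.5225]
  single 0 [0.5964 0.0246 1.5492]
  single 1 [0.5938 0.0187 1.485 ]
1 1 [ 0.4539 -0.2088  0.0185] 1.9 [ 0.4581 -0.2095  1.3216  0.0018] 103.4 [388, 248] fixz [ 0.4584 -0.2101  1.3292]
  single 0 [ 0.4587 -0.2093  1.3395]
  single 1 [ 0.4545 -0.2197  1.3211]
1 2 [ 0.4765 -0.248  -0.2301] 0.26 [ 0.4594 -0.2119  1.3355 -0.0115] 399.6 [388, 372] fixz [ 0.459  -0.2095  1.328 ]
  single 0 [ 0.459  -0.2095  1.328 ]
  single 1 [ 0.4594 -0.2119  1.3355]
2 2 [0.4284 0.0082 0.0116] 2.51 [ 4.3090e-01  8.7000e-03  1.0706e+00 -8.0000e-04] 81.2 [398, 372] fixz [0.4306 0.0088 1.0694]
  single 0 [0.4328 0.0091 1.0621]
  single 1 [0.4294 0.0081 1.0201]
3 0 [ 0.5885 -0.0957  0.0826] 1.82 [ 0.5911 -0.0951  1.514   0.0677] 104.0 [415, 306] fixz [ 0.5918 -0.096   1.522 ]
  single 0 [ 0.5934 -0.0953  1.5245]
  single 1 [ 0.5907 -0.0997  1.5351]
4 4 [ 0.5863 -0.2153  0.0829] 0.78 [ 0.5894 -0.2161  1.4752  0.0621] 158.4 [391, 193] fixz [ 0.5895 -0.2159  1.473 ]
  single 0 [ 0.5897 -0.2158  1.4985]
  single 1 [ 0.5871 -0.2232  1.3526]
```

```bash
python3 - <<'E'
from h import *
T=ctrl.camera('top');S=ctrl.camera('side')
cen=lambda r:np.array(np.nonzero(r['region'])).mean(1)[::-1]
o={}
for d,n in((T,'top'),(S,'side')):
    im=cv2.resize(d['color'],None,fx=6,fy=6,interpolation=cv2.INTER_CUBIC)
    for q,col in(('carrier',(0,0,255)),('rail',(0,255,0)),('bail_grip',(255,0,0)),('saddle',(255,0,255))):
        r=ctrl.trace(n,q); print(n,q,[(cen(t).round(1),t['confidence'],t['region'].sum()) for t in r])
        if r:
            o[n,q]=r[0]['region']
            c,_=cv2.findContours(cv2.resize(o[n,q].astype(np.uint8),None,fx=6,fy=6,interpolation=0),0,2); cv2.drawContours(im,c,-1,col,1)
    box=(135,165,195,245) if n=='top' else (200,240,300,315)
    cv2.imwrite(f'pics/car_{n}.png',im[box[1]*6:box[3]*6,box[0]*6:box[2]*6])
np.savez('m.npz',**{a+'_'+b:v for (a,b),v in o.items()})
E
```

```text
top carrier [(array([163.7, 203.4]), 0.88, np.int64(1942))]
top rail [(array([268.9, 173.8]), 0.89, np.int64(2532))]
top bail_grip [(array([151.9, 195. ]), 0.61, np.int64(110))]
top saddle [(array([163.9, 204. ]), 0.82, np.int64(1958)), (array([233.3, 165.8]), 0.67, np.int64(404))]
side carrier [(array([250.5, 283.9]), 0.84, np.int64(2693))]
side rail [(array([249. , 205.9]), 0.76, np.int64(1980))]
side bail_grip [(array([250. , 261.5]), 0.93, np.int64(464)), (array([299.1, 156.1]), 0.34, np.int64(207))]
side saddle [(array([250.4, 282.6]), 0.8, np.int64(2933))]
```

View pics/car_top.png

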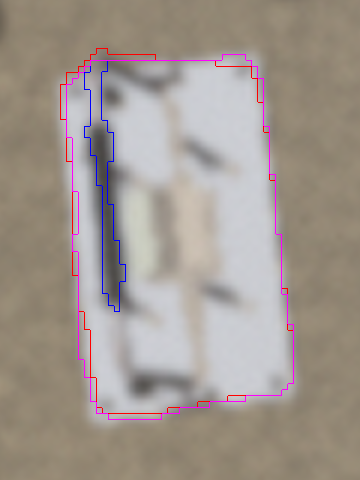

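View pics/car_side.png

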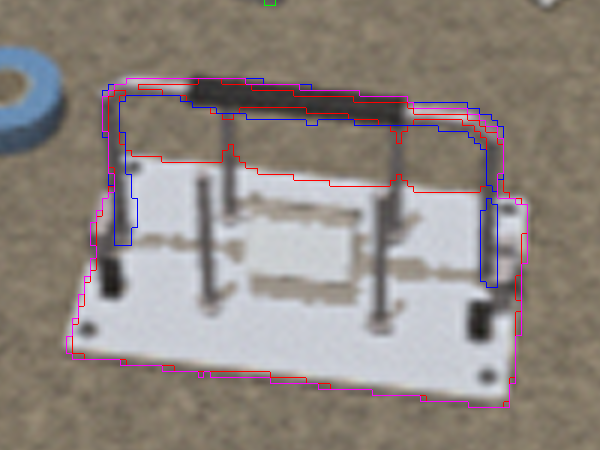

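```bash
cat > car.py <<'E'
from h import *
def white(d,box,thr):
    x0,y0,x1,y1=box; b=d['color'][:,:,0].astype(float)
    m=np.zeros(b.shape,np.uint8); m[y0:y1,x0:x1]=(b[y0:y1,x0:x1]>thr)
    n,l,st,_=cv2.connectedComponentsWithStats(m,connectivity=4); k=1+st[1:,4].argmax()
    c,_=cv2.findContours((l==k).astype(np.uint8),0,2)
    h=cv2.convexHull(np.vstack(c)); o=np.zeros_like(m); cv2.fillPoly(o,[h],1); return o.astype(bool)
E
python3 - <<'E'
from car import *
T=ctrl.camera('top');S=ctrl.camera('side')
for n,dims,bt,bs,p0 in(('carrier',(.19,.11,.01),(140,170,190,243),(203,262,296,315),(.48,.22,1.67)),('rail',(.37,.11,.0),(205,145,335,200),(200,155,300,250),(.59,-.095,1.546))):
  for thr in (140,150,160):
    mt=white(T,bt,thr);ms=white(S,bs,thr)
    if n=='carrier': print('both',[x.round(4) if hasattr(x,'round') else x for x in fit([T,S],[mt,ms],BASE(*dims),p0)], 'side',fit([S],[ms],BASE(*dims),p0)[:2])
    print(n,thr,'top',fit([T],[mt],BASE(*dims),p0))
    if n=='carrier':
      for d,m,nm in((T,mt,'t'),(S,ms,'s')):
        im=cv2.resize(d['color'],None,fx=6,fy=6,interpolation=cv2.INTER_CUBIC)
        p=fit([T,S],[mt,ms],BASE(*dims),p0)[0]
        h=hullmask(d,place(BASE(*dims),*p)); cv2.polylines(im,[np.int32((h+.5)*6)],1,(0,0,255),1)
        c,_=cv2.findContours(cv2.resize(m.astype(np.uint8),None,fx=6,fy=6,interpolation=0),0,2); cv2.drawContours(im,c,-1,(0,255,0),1)
        # saddle ridge and pins
        for X in place(np.array([[-.023,0,.05],[.023,0,.05],[.0372,.025,.095],[-.0372,.025,.095],[.0372,-.025,.095],[-.0372,-.025,.095],[-.08,0,.126],[.08,0,.126]]),*p):
            cv2.circle(im,tuple(int(v) for v in (P(d,X)[0]+.5)*6),4,(255,0,0),1)
        u=P(d,[p[0],p[1],0])[0]*6
        x0,y0=int(u[0]-300),int(u[1]-300); cv2.imwrite(f'pics/cf_{nm}{thr}.png',im[y0:y0+560,x0:x0+600])
E
```

```text
both [array([0.4913, 0.2068, 1.7338]), np.float64(2658.4203), [2128, 2397]] side (array([0.50392024, 0.20758628, 1.71217926]), np.float64(1342.725290272972))
carrier 140 top (array([0.47050704, 0.21094768, 1.74175175]), np.float64(1205.1112341407152), [2128])
both [array([0.5008, 0.208 , 1.7347]), np.float64(2470.9176), [2067, 2212]] side (array([0.51543895, 0.20945882, 1.7214522 ]), np.float64(1163.5641368704344))
carrier 150 top (array([0.44372357, 0.20409775, 1.71370242]), np.float64(1156.4987773933103), [2067])
both [array([0.5118, 0.2092, 1.7153]), np.float64(2414.944), [2009, 2168]] side (array([0.5183154 , 0.20939454, 1.72749674]), np.float64(1129.3874817377932))
carrier 160 top (array([0.47501821, 0.20853441, 1.73516281]), np.float64(1178.2384467512495), [2009])
rail 140 top (array([ 0.5917066 , -0.09634715,  1.53426847]), np.float64(231.05351787773935), [3870])
rail 150 top (array([ 0.59206934, -0.09607113,  1.53545727]), np.float64(114.04126105344099), [3748])
rail 160 top (array([ 0.59155996, -0.09661721,  1.53395921]), np.float64(41.323291041906955), [3631])
```

```bash
sed -n 1,1p car.py; cat > car2.py <<'E'
from car import *
T=ctrl.camera('top');S=ctrl.camera('side')
p0=list(ray(T,(165,205),0)[:2])+[1.67]; print(p0)
dims=(.19,.11,.01);bt,bs=(140,170,190,243),(203,262,296,315)
for thr in (140,150,160):
    mt=white(T,bt,thr);ms=white(S,bs,thr)
    p,f,n=fit([T,S],[mt,ms],BASE(*dims),p0); print(thr,'both',p.round(4),f,n,'side',fit([S],[ms],BASE(*dims),p0)[:2],'top',fit([T],[mt],BASE(*dims),p0)[:2])
    if thr==150:
      for d,m,nm in((T,mt,'t'),(S,ms,'s')):
        im=cv2.resize(d['color'],None,fx=6,fy=6,interpolation=cv2.INTER_CUBIC)
        h=hullmask(d,place(BASE(*dims),*p)); cv2.polylines(im,[np.int32((h+.5)*6)],1,(0,0,255),1)
        c,_=cv2.findContours(cv2.resize(m.astype(np.uint8),None,fx=6,fy=6,interpolation=0),0,2); cv2.drawContours(im,c,-1,(0,255,0),1)
        for X in place(np.array([[-.023,0,.05],[.023,0,.05],[.0372,.025,.095],[-.0372,.025,.095],[.0372,-.025,.095],[-.0372,-.025,.095],[-.045,0,.126],[.045,0,.126]]),*p):
            cv2.circle(im,tuple(int(v) for v in (P(d,X)[0]+.5)*6),4,(255,0,0),1)
        u=P(d,[p[0],p[1],0])[0]*6
        x0,y0=int(u[0]-300),int(u[1]-300); cv2.imwrite(f'pics/cf_{nm}.png',im[y0:y0+560,x0:x0+600])
E
python3 car2.py
```

```text
from h import *
[np.float64(0.47310282461299413), np.float64(0.2461194629246304), 1.67]
140 both [0.4767 0.2477 0.1597] 282.8872895040369 [2131, 2396] side (array([0.47745808, 0.24641919, 3.32101771]), np.float64(162.6066128412149)) top (array([0.47555376, 0.24971677, 0.16010449]), np.float64(84.58173010380622))
150 both [0.4619 0.286  1.7416] 2598.0377700884274 [2070, 2371] side (array([0.43372631, 0.27960174, 1.98709986]), np.float64(1365.8551941560938)) top (array([0.47543841, 0.24894132, 0.16654913]), np.float64(40.68853517877739))
160 both [0.4835 0.2914 1.7418] 2448.797078046905 [2009, 2179] side (array([0.47748499, 0.24539289, 3.31662858]), np.float64(367.91969242599)) top (array([0.4752973 , 0.24928032, 0.1676829 ]), np.float64(26.20069204152249))
```

```bash
sed -i 's/1.67\]; print/.165]; print/' car2.py; python3 car2.py
```

```text
[np.float64(0.47310282461299413), np.float64(0.2461194629246304), 0.165]
140 both [0.4762 0.2472 0.1641] 285.58937331795465 [2138, 2397] side (array([0.47693197, 0.24543657, 0.17817893]), np.float64(155.0637293348712)) top (array([0.47493092, 0.24977344, 0.16118756]), np.float64(91.18579008073819))
150 both [0.4761 0.2482 0.1594] 410.5418377547097 [2073, 2212] side (array([0.47733451, 0.24538479, 0.15935738]), np.float64(341.23177239523255)) top (array([0.47503918, 0.24871605, 0.15924637]), np.float64(43.11295655517109))
160 both [0.4761 0.2482 0.16  ] 431.323229527105 [2016, 2178] side (array([0.47771493, 0.24551711, 0.18814134]), np.float64(370.60578239138795)) top (array([0.47519447, 0.24910105, 0.16552152]), np.float64(28.76607458669742))
```

```bash
python3 -c "
import cv2,numpy as np
a=cv2.imread('pics/cf_t.png');b=cv2.imread('pics/cf_s.png');a=a[50:550,120:420];b=b[50:550];h=min(len(a),len(b));cv2.imwrite('pics/cf.png',np.hstack([a[:h],b[:h]])[:, :800])"
```

```text
(no output)
```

View pics/cf.png

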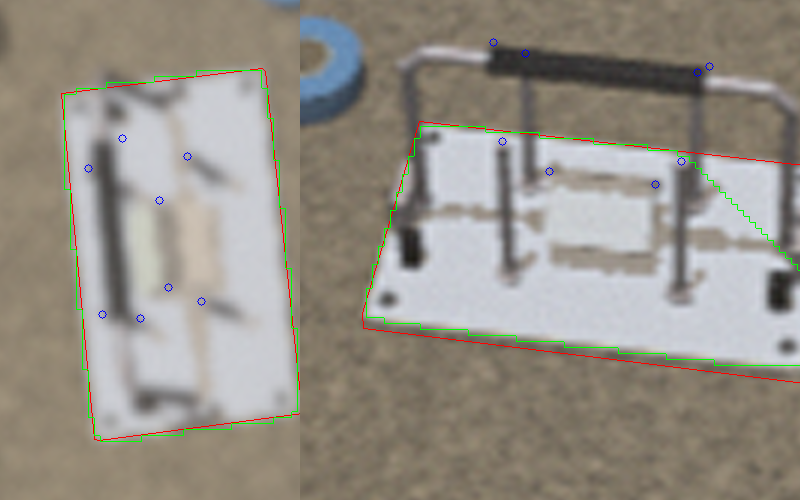

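```bash
python3 - <<'E'
from h import *
T=ctrl.camera('top');S=ctrl.camera('side')
for d in(T,S): print(-cv2.Rodrigues(np.array(d['rvec']))[0].T@np.array(d['tvec']))
def unc(u,v,nm,p=(.4761,.2482,.1594)):
    d=T if nm=='t' else S
    c=P(d,[p[0],p[1],0])[0]*6; x0,y0=int(c[0]-300),int(c[1]-300)
    if nm=='t': u,v=u+120,v+50
    else: u,v=u-300,v+50
    return np.array([(u+x0)/6-.5,(v+y0)/6-.5])
A=tri([T,S],[unc(103,140,'t'),unc(488,62,'s')]);B=tri([T,S],[unc(119,318,'t'),unc(703,80,'s')])
A2=tri([T,S],[unc(103,140,'t'),unc(703,80,'s')]);B2=tri([T,S],[unc(119,318,'t'),unc(488,62,'s')])
print(A,B,A2,B2)
for a,b in((A,B),):
    print(np.linalg.norm(a-b))
for X in (A,B,(A+B)/2):
    c,s=np.cos(.162),np.sin(.162);dd=X[:2]-[.4755,.2485]; print(c*dd[0]+s*dd[1],-s*dd[0]+c*dd[1])
# black blocks positions on base z=.01
for n,uv in(('s',(410,265)),('s',(780,308)),('t',(115,110)),('t',(147,402))):
    X=ray(T if n=='t' else S,unc(*uv,n),.02);c,s=np.cos(.162),np.sin(.162);dd=X[:2]-[.4755,.2485]; print(n,X,c*dd[0]+s*dd[1],-s*dd[0]+c*dd[1])
E
```

```text
[ 0.35879722 -0.01280411  1.24729711]
[0.24184154 0.91561613 0.86863882]
[0.51941358 0.26507197 0.12465785] [0.43150436 0.25084416 0.12803821] [0.47404069 0.25619621 0.13648459] [0.47339645 0.26315734 0.13026287]
0.08911727063602182
0.046011535451518065 0.009272068473824474
-0.04304149467099058 0.009409624668667935
0.001485020390263738 0.009340846571246205
s [0.54804556 0.29460261 0.02      ] 0.07903169572548167 0.033797934576959066
s [0.39063994 0.26834289 0.02      ] -0.08054845758454109 0.033270354054621934
t [0.55127823 0.28563337 0.02      ] 0.08077536679383898 0.024424726186345346
t [0.39420971 0.25862265 0.02      ] -0.0785932218247648 0.023101610909614278
```

```bash
cat > go.py <<'E'
from h import *
import sys
# usage: go.py x y z(TCP) phi  -> remaining shift in tool axes (cm) after turn and turn deg
def rel(x,y,z,phi):
    o=ctrl.get_obs(); w=o['eef_rot']; r=R.from_quat([w[1],w[2],w[3],w[0]]); M=r.as_matrix()
    c,s=np.cos(phi),np.sin(phi); G=np.array([[c,s,0],[s,-c,0],[0,0,-1.]])
    rv=np.degrees(R.from_matrix(M.T@G).as_rotvec()); d=np.array([x,y,z])-o['eef_pos']
    return rv,G.T@d*100,M.T@d*100
C=np.array([.476,.2475]);CY=.162
def car(x,y):
    c,s=np.cos(CY),np.sin(CY); return C+[c*x-s*y,s*x+c*y]
if __name__=='__main__':
    a=[float(v) for v in sys.argv[1:5]]
    if len(sys.argv)>5: a[:2]=car(a[0],a[1])   # carrier frame
    rv,t,t0=rel(*a); print('target',np.round(a,4),'turn deg',rv.round(2),'shift after turn cm',t.round(2)); o=ctrl.get_obs(); print('t',o['time_s'],'pos',o['eef_pos'].round(4),'op',o['opening'],'F',o['wrist_force'].round(1))
E
python3 go.py 0 -0.03 .30 .162 c
```

```text
target [0.4808 0.2179 0.3    0.162 ] turn deg [ -0.    -0.   -83.76] shift after turn cm [ 44.72 -70.91   0.39]
t 2.0 pos [ 0.1538 -0.5541  0.3039] op 1.0005028778000082 F [ 0.6 -0.   0.3]
```

>>> move_arm --rows "0 0 0 0 0 -8.38 0;0 0 0 0 0 -8.38 0;0 0 0 0 0 -8.38 0;0 0 0 0 0 -8.38 0;0 0 0 0 0 -8.38 0;0 0 0 0 0 -8.38 0;0 0 0 0 0 -8.38 0;0 0 0 0 0 -8.38 0;0 0 0 0 0 -8.38 0;0 0 0 0 0 -8.34 0"

```text
time_s: 3.0
eef_pos: [0.1538, -0.5541, 0.3039]
eef_rot: [0.0, 0.996, 0.084, 0.0]
wrist_force: [-0.2, 0.5, 0.1]
opening: -0.001
```

>>> move_arm --rows "2.48 -3.94 0 0 0 0 0;2.48 -3.94 0 0 0 0 0;2.48 -3.94 0 0 0 0 0;2.48 -3.94 0 0 0 0 0;2.48 -3.94 0 0 0 0 0;2.48 -3.94 0 0 0 0 0;2.48 -3.94 0 0 0 0 0;2.48 -3.94 0 0 0 0 0;2.48 -3.94 0 0 0 0 0;2.48 -3.94 0 0 0 0 0;2.48 -3.94 0 0 0 0 0;2.48 -3.94 0 0 0 0 0;2.48 -3.94 0 0 0 0 0;2.48 -3.94 0 0 0 0 0;2.48 -3.94 0 0 0 0 0;2.48 -3.94 0 0 0 0 0;2.48 -3.94 0 0 0 0 0;2.48 -3.94 0 0 0 0 0;0 0 0 0 0 0 0"

```text
time_s: 4.9
eef_pos: [0.481, 0.2221, 0.3034]
eef_rot: [-0.001, 0.997, 0.083, 0.0]
wrist_force: [-0.5, -0.8, -0.4]
opening: 0.001
```

```bash
python3 go.py 0 -0.03 .185 .162 c
```

```text
target [0.4808 0.2179 0.185  0.162 ] turn deg [-0.09 -0.02  0.25] shift after turn cm [-0.08  0.41 11.84]
t 4.9 pos [0.481  0.2221 0.3034] op 0.0005105060334835242 F [-0.5 -0.8 -0.4]
```

>>> move_arm --rows "0 .4 2.5 0 0 0 0;0 0 2.5 0 0 0 0;0 0 2.5 0 0 0 0;0 0 2.5 0 0 0 0;0 0 1.8 0 0 0 0;0 0 0 0 0 0 0"

```text
time_s: 5.5
eef_pos: [0.4789, 0.213, 0.1833]
eef_rot: [0.0, 0.997, 0.081, -0.003]
wrist_force: [-0.0, 0.2, 1.6]
opening: 0.003
```

```bash
python3 - <<'E'
from h import *
for c in('top','side'):
    d=ctrl.camera(c); b=(120,150,240,260) if c=='top' else (170,170,320,320)
    cv2.imwrite(f'pics/p1{c}.png',cv2.resize(d['color'][b[1]:b[3],b[0]:b[2]],None,fx=4,fy=4,interpolation=2))
E
python3 go.py 0 -0.03 .185 .162 c
python3 - <<'E'
import numpy as np
p=None
for q in np.arange(.09,1.06,.08):
    a=np.array([108*np.sin(q)-17,77+108*np.cos(q)]); 
    if p is not None: print(round(q,2),a.round(1),((a-p)/10).round(2))
    p=a
E
```

```text
target [0.4808 0.2179 0.185  0.162 ] turn deg [ 0.    0.02 -0.03] shift after turn cm [ 0.08 -0.43  0.12]
t 5.6 pos [0.4808 0.2135 0.1862] op -0.0005060669655496834 F [ 0.9  0.2 -0.5]
0.17 [  1.3 183.4] [ 0.86 -0.11]
0.25 [  9.7 181.6] [ 0.84 -0.18]
0.33 [ 18.  179.2] [ 0.83 -0.25]
0.41 [ 26. 176.] [ 0.81 -0.31]
0.49 [ 33.8 172.3] [ 0.78 -0.38]
0.57 [ 41.3 167.9] [ 0.75 -0.44]
0.65 [ 48.4 163. ] [ 0.71 -0.49]
0.73 [ 55.  157.5] [ 0.67 -0.55]
0.81 [ 61.2 151.5] [ 0.62 -0.6 ]
0.89 [ 66.9 145. ] [ 0.57 -0.65]
0.97 [ 72.1 138.1] [ 0.52 -0.69]
1.05 [ 76.7 130.7] [ 0.46 -0.73]
```

View pics/p1side.png

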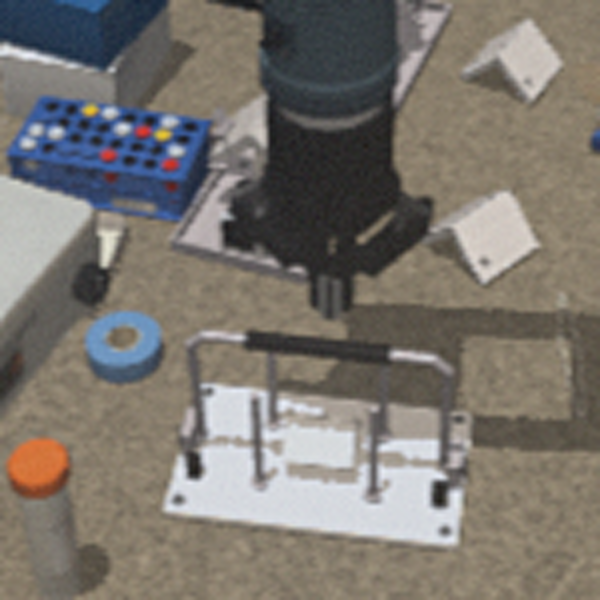

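>>> move_arm --rows "0 -.9 0 0 0 0 0;0 -.9 0.1 0 0 0 0;0 -.9 0.1 0 0 0 0;0 -.86 .11 0 0 0 0;0 -.84 .18 0 0 0 0;0 -.83 .25 0 0 0 0;0 -.81 .31 0 0 0 0;0 -.78 .38 0 0 0 0;0 -.75 .44 0 0 0 0;0 -.71 .49 0 0 0 0;0 -.67 .55 0 0 0 0;0 -.62 .6 0 0 0 0;0 -.57 .65 0 0 0 0;0 -.52 .69 0 0 0 0;0 0 0 0 0 0 0;0 0 0 0 0 0 0"

```text
time_s: 7.2
eef_pos: [0.4634, 0.3191, 0.1371]
eef_rot: [0.0, 0.997, 0.081, -0.0]
wrist_force: [0.5, -0.3, 0.4]
opening: -0.002
```

```bash
python3 go.py 0 .0767 .1307 .162 c; python3 - <<'E'
from h import *
for c in('top','side'):
    d=ctrl.camera(c); b=(120,150,240,260) if c=='top' else (170,170,320,320)
    cv2.imwrite(f'pics/p2{c}.png',cv2.resize(d['color'][b[1]:b[3],b[0]:b[2]],None,fx=4,fy=4,interpolation=2))
E
```

```text
target [0.4636 0.3232 0.1307 0.162 ] turn deg [0.01 0.03 0.01] shift after turn cm [ 0.09 -0.4   0.64]
t 7.2 pos [0.4634 0.3191 0.1371] op -0.0021227968291477333 F [ 0.5 -0.3  0.4]
```

View pics/p2side.png

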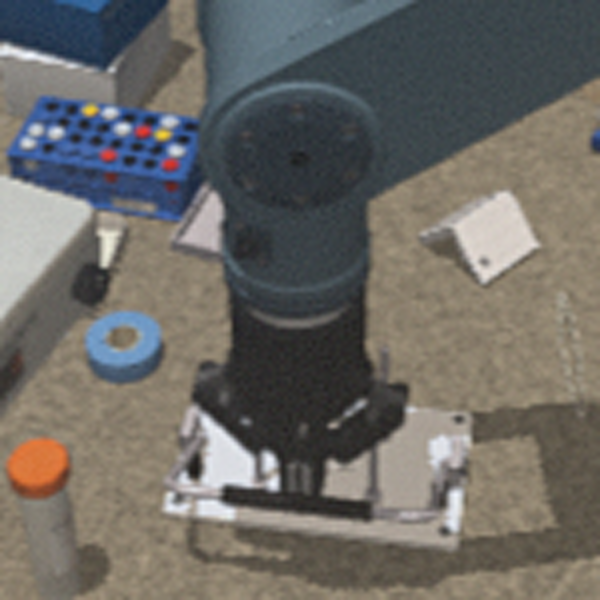

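Bail is swung over toward the camera; fingers still behind it. Push gently a little more to feel the stop.

>>> move_arm --rows "0 -.23 .36 0 0 0 0;0 -.23 .36 0 0 0 0;0 0 0 0 0 0 0;0 0 0 0 0 0 0"

```text
time_s: 7.7
eef_pos: [0.4627, 0.3236, 0.13]
eef_rot: [0.0, 0.997, 0.081, -0.0]
wrist_force: [-0.5, 0.2, 0.2]
opening: 0.001
```

>>> move_arm --rows "0 -.3 0 0 0 0 0;0 0 0 0 0 0 0;0 0 0 0 0 0 0"

```text
time_s: 8.0
eef_pos: [0.4626, 0.3247, 0.1298]
eef_rot: [0.002, 0.997, 0.081, -0.0]
wrist_force: [2.0, -10.2, -0.6]
opening: -0.002
```

>>> move_arm --rows "0 1.2 0 0 0 0 0;0 .5 -4 0 0 0 0;0 0 -4 0 0 0 1;0 0 -4 0 0 0 1;0 0 -3 0 0 0 1;0 0 -1 0 0 0 1;0 0 0 0 0 0 1"

```text
time_s: 8.7
eef_pos: [0.4658, 0.3099, 0.2919]
eef_rot: [-0.001, 0.997, 0.081, 0.002]
wrist_force: [0.1, -0.1, 0.6]
opening: 0.844
```

```bash
sed -i 's/^C=.*/C=np.array([.4755,.249]);CY=.162/' go.py; python3 go.py .596 .0245 .28 1.538; python3 - <<'E'
from bench import ctrl
print([a for a in dir(ctrl) if a[0]!='_'],ctrl.pinch_z)
E
```

```text
target [0.596  0.0245 0.28   1.538 ] turn deg [  0.09  -0.21 -78.85] shift after turn cm [-28.1   13.95   1.19]
t 8.7 pos [0.4658 0.3099 0.2919] op 0.8444762088469887 F [ 0.1 -0.1  0.6]
['MotionError', 'camera', 'get_obs', 'hand_in', 'look_for', 'pinch_z', 'trace'] 0.0539
```

>>> move_arm --rows "0 0 0 0 0 -7.88 1;0 0 0 0 0 -7.88 1;0 0 0 0 0 -7.88 1;0 0 0 0 0 -7.88 1;0 0 0 0 0 -7.88 1;0 0 0 0 0 -7.88 1;0 0 0 0 0 -7.88 1;0 0 0 0 0 -7.88 1;0 0 0 0 0 -7.88 1;0 0 0 0 0 -7.88 1;-4 2 0 0 0 0 1;-4 2 0 0 0 0 1;-4 2 0 0 0 0 1;-4 2 0 0 0 0 1;-4 2 0 0 0 0 1;-4 2 0 0 0 0 1;-4 2 0 0 0 0 1;0 0 0 0 0 0 1;0 0 0 0 0 0 1"

```text
time_s: 10.6
eef_pos: [0.5948, 0.0244, 0.2875]
eef_rot: [-0.002, 0.72, 0.694, -0.001]
wrist_force: [0.1, -0.3, -0.9]
opening: 1.0
```

```bash
python3 go.py .596 .0245 .152 1.538
```

```text
target [0.596  0.0245 0.152  1.538 ] turn deg [-0.25 -0.06 -0.19] shift after turn cm [ 0.02  0.12 13.55]
t 10.6 pos [0.5948 0.0244 0.2875] op 0.999921129613419 F [ 0.1 -0.3 -0.9]
```

>>> move_arm --rows "0 .1 3 0 0 0 1;0 0 3 0 0 0 1;0 0 2.5 0 0 0 1;0 0 0 0 0 0 1;0 0 0 0 0 0 1"

```text
time_s: 11.1
eef_pos: [0.5958, 0.0265, 0.2046]
eef_rot: [-0.001, 0.718, 0.696, -0.001]
wrist_force: [-0.1, 0.8, 0.4]
opening: 0.998
```

```bash
python3 go.py .596 .0245 .152 1.538; python3 - <<'E'
from h import *
for c in('top','side'):
    d=ctrl.camera(c); b=(200,130,300,220) if c=='top' else (190,110,310,240)
    cv2.imwrite(f'pics/p3{c}.png',cv2.resize(d['color'][b[1]:b[3],b[0]:b[2]],None,fx=4,fy=4,interpolation=2))
E
```

```text
target [0.596  0.0245 0.152  1.538 ] turn deg [-0.12 -0.03  0.04] shift after turn cm [-0.2   0.03  5.26]
t 11.1 pos [0.5958 0.0265 0.2046] op 0.9983609831022081 F [-0.1  0.8  0.4]
```

View pics/p3side.png

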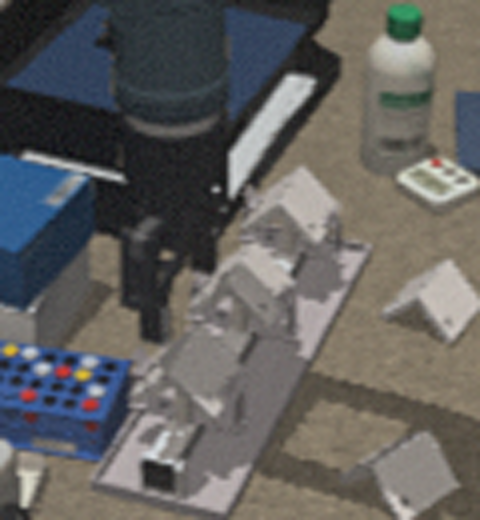

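>>> move_arm --rows "-.2 0 1.5 0 0 0 1;0 0 1.5 0 0 0 1;0 0 1.2 0 0 0 1;0 0 1 0 0 0 1;0 0 0 0 0 0 1;0 0 0 0 0 0 1"

```text
time_s: 11.8
eef_pos: [0.5964, 0.0232, 0.1527]
eef_rot: [-0.0, 0.719, 0.695, -0.0]
wrist_force: [1.2, -0.5, -0.2]
opening: 1.0
```

```bash
python3 go.py .596 .0245 .152 1.538; python3 - <<'E'
from h import *
for c in('top','side'):
    d=ctrl.camera(c); b=(200,130,300,220) if c=='top' else (190,140,290,240)
    cv2.imwrite(f'pics/p4{c}.png',cv2.resize(d['color'][b[1]:b[3],b[0]:b[2]],None,fx=5,fy=5,interpolation=2))
E
```

```text
target [0.596  0.0245 0.152  1.538 ] turn deg [-0.05 -0.01 -0.05] shift after turn cm [ 0.13 -0.05  0.07]
t 11.8 pos [0.5964 0.0232 0.1527] op 1.0000017598623525 F [ 1.2 -0.5 -0.2]
```

View pics/p4side.png

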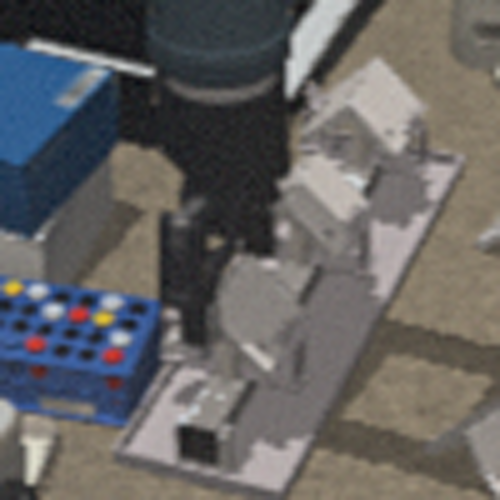

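```bash
cat > ov.py <<'E'
from h import *
def draw(im,d,x,y,yaw,z,col):
    Q=place(np.array([[s*L,yy,zz] for s in(-1,1) for yy,zz in[(0,.041),(.0354,.0057),(.0297,0),(0,.0297),(-.0297,0),(-.0354,.0057)]]),x,y,yaw,z)
    uv=(P(d,Q)+.5)*F-.5
    for k in(0,6): cv2.polylines(im,[np.int32(uv[k:k+6])],1,col,1)
    for k in range(6): cv2.line(im,tuple(np.int32(uv[k])),tuple(np.int32(uv[k+6])),col,1)
F=6
def view(c,items,box,name):
    d=ctrl.camera(c); im=cv2.resize(d['color'],None,fx=F,fy=F,interpolation=cv2.INTER_CUBIC)
    for it in items: draw(im,d,*it)
    cv2.imwrite(name,im[box[1]*F:box[3]*F,box[0]*F:box[2]*F])
E
python3 - <<'E'
from ov import *
it=[(.596,.0245,1.538,.0653,(0,0,255))]
view('side',it,(205,150,290,240),'pics/p5s.png');view('top',it,(200,130,300,220),'pics/p5t.png')
E
```

```text
(no output)
```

View pics/p5s.png

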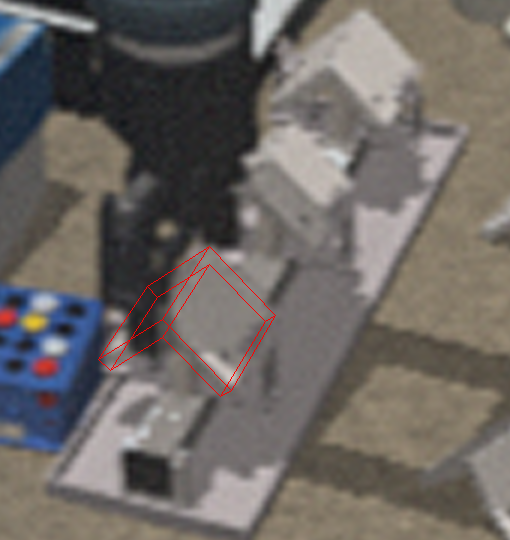

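View pics/p5t.png

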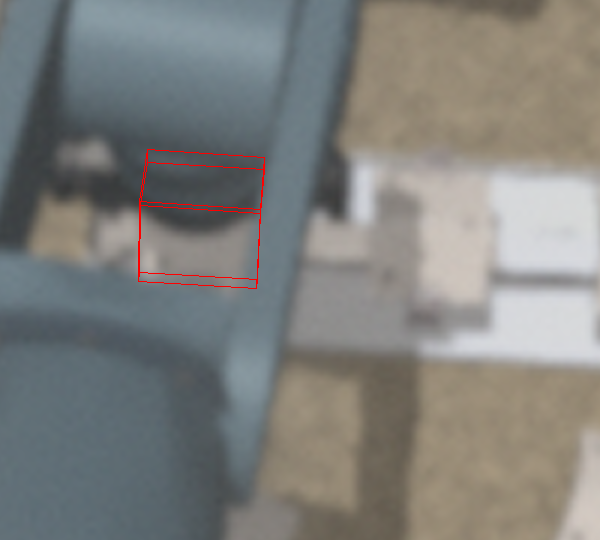

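>>> move_arm --rows ".1 0 0.05 0 0 0 1;0 0 0 0 0 0 .6;0 0 0 0 0 0 .3;0 0 0 0 0 0 0;0 0 0 0 0 0 0;0 0 0 0 0 0 0;0 0 0 0 0 0 0;0 0 0 0 0 0 0"

```text
time_s: 12.8
eef_pos: [0.5967, 0.0243, 0.1533]
eef_rot: [0.0, 0.719, 0.695, 0.0]
wrist_force: [-2.3, -0.0, 4.8]
opening: 0.711
```

>>> move_arm --rows "0 0 -.4 0 0 0 0;0 0 -.4 0 0 0 0;0 0 -.4 0 0 0 0;0 0 -.4 0 0 0 0;0 0 -.5 0 0 0 0;0 0 -.5 0 0 0 0;0 0 0 0 0 0 0"

```text
time_s: 13.5
eef_pos: [0.5973, 0.0241, 0.1801]
eef_rot: [0.001, 0.719, 0.695, 0.001]
wrist_force: [-0.2, 0.6, -1.4]
opening: 0.712
```

```bash
python3 go.py 0 0 .25 .162 c; python3 - <<'E'
from ov import *
view('side',[],(205,130,290,220),'pics/p6s.png')
E
```

```text
target [0.4755 0.249  0.25   0.162 ] turn deg [ 0.13 -0.08 78.79] shift after turn cm [ -8.4  -24.16  -6.99]
t 13.5 pos [0.5973 0.0241 0.1801] op 0.711879780576878 F [-0.2  0.6 -1.4]
```

View pics/p6s.png

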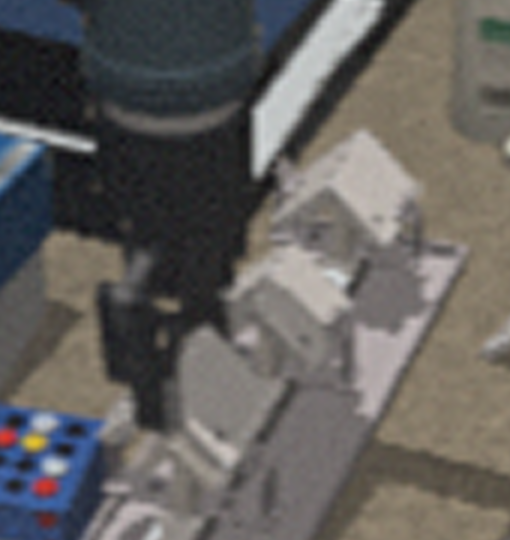

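>>> move_arm --rows "0 0 -2.5 0 0 0 0;0 0 -2.5 0 0 0 0;0 0 -2.5 0 0 0 0;0 0 -1 0 0 7.88 0;0 0 0 0 0 7.88 0;0 0 0 0 0 7.88 0;0 0 0 0 0 7.88 0;0 0 0 0 0 7.88 0;0 0 0 0 0 7.88 0;0 0 0 0 0 7.88 0;0 0 0 0 0 7.88 0;0 0 0 0 0 7.88 0;0 0 0 0 0 7.88 0;0 0 0 0 0 0 0"

```text
time_s: 14.95
eef_pos: [0.5964, 0.0242, 0.2634]
eef_rot: [-0.0, 0.997, 0.08, -0.0]
wrist_force: [0.6, -0.2, -1.5]
opening: 0.704
```

>>> move_arm --rows "-.84 -2.42 0 0 0 0 0;-.84 -2.42 0 0 0 0 0;-.84 -2.42 0 0 0 0 0;-.84 -2.42 0 0 0 0 0;-.84 -2.42 0 0 0 0 0;-.84 -2.42 0 0 0 0 0;-.84 -2.42 0 0 0 0 0;-.84 -2.42 0 0 0 0 0;-.84 -2.42 0 0 0 0 0;-.84 -2.42 0 0 0 0 0;0 0 0 0 0 0 0;0 0 0 0 0 0 0;0 0 0 0 0 0 0"

```text
time_s: 16.25
eef_pos: [0.475, 0.249, 0.2637]
eef_rot: [0.0, 0.997, 0.081, 0.0]
wrist_force: [0.9, 0.9, -1.3]
opening: 0.708
```

```bash
python3 go.py 0 0 .16 .162 c
```

```text
target [0.4755 0.249  0.16   0.162 ] turn deg [ 0.02 -0.01  0.06] shift after turn cm [5.000e-02 1.000e-02 1.037e+01]
t 16.25 pos [0.475  0.249  0.2637] op 0.7083478413142619 F [ 0.9  0.9 -1.3]
```

>>> move_arm --rows ".05 0 2.5 0 0 0 0;0 0 2.5 0 0 0 0;0 0 1.8 0 0 0 0;0 0 0 0 0 0 0;0 0 0 0 0 0 0"

```text
time_s: 16.75
eef_pos: [0.4756, 0.249, 0.1959]
eef_rot: [0.0, 0.997, 0.081, -0.0]
wrist_force: [0.7, -0.2, -0.8]
opening: 0.709
```

```bash
python3 go.py 0 0 .108 .162 c; python3 - <<'E'
from ov import *
view('side',[],(200,210,300,310),'pics/p7s.png');view('top',[],(120,150,220,250),'pics/p7t.png')
E
```

```text
target [0.4755 0.249  0.108  0.162 ] turn deg [ 0.01  0.02 -0.04] shift after turn cm [-0.01 -0.01  8.79]
t 16.75 pos [0.4756 0.249  0.1959] op 0.708734701651221 F [ 0.7 -0.2 -0.8]
```

View pics/p7s.png

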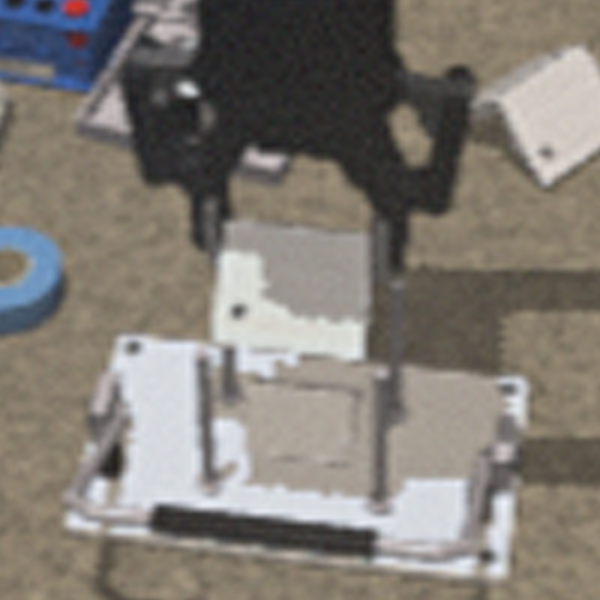

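View pics/p7t.png

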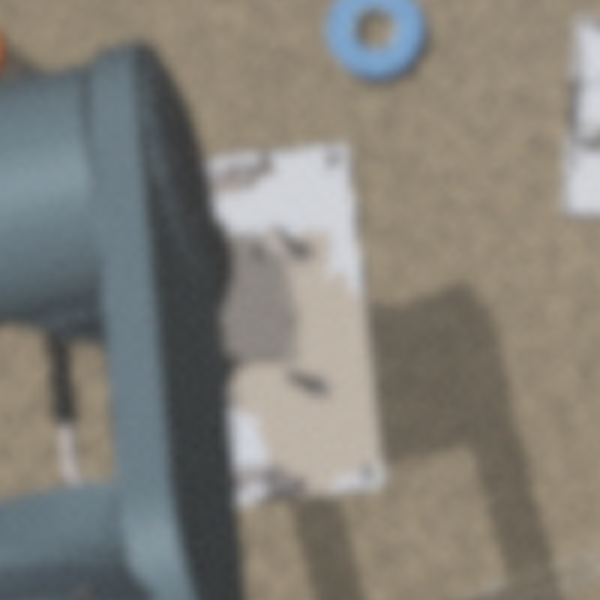

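>>> move_arm --rows "0 0 1 0 0 0 0;0 0 1 0 0 0 0;0 0 1 0 0 0 0;0 0 1 0 0 0 0;0 0 1 0 0 0 0;0 0 0 0 0 0 0;0 0 0 0 0 0 0"

```text
time_s: 17.55
eef_pos: [0.475, 0.2496, 0.1453]
eef_rot: [0.0, 0.997, 0.081, -0.0]
wrist_force: [0.2, 0.0, -1.9]
opening: 0.704
```

```bash
python3 go.py 0 0 .108 .162 c; python3 - <<'E'
from ov import *
view('side',[],(200,210,300,310),'pics/p8s.png')
E
```

```text
target [0.4755 0.249  0.108  0.162 ] turn deg [ 0.    0.05 -0.  ] shift after turn cm [0.04 0.07 3.73]
t 17.55 pos [0.475  0.2496 0.1453] op 0.7043426227564572 F [ 0.2  0.  -1.9]
```

View pics/p8s.png

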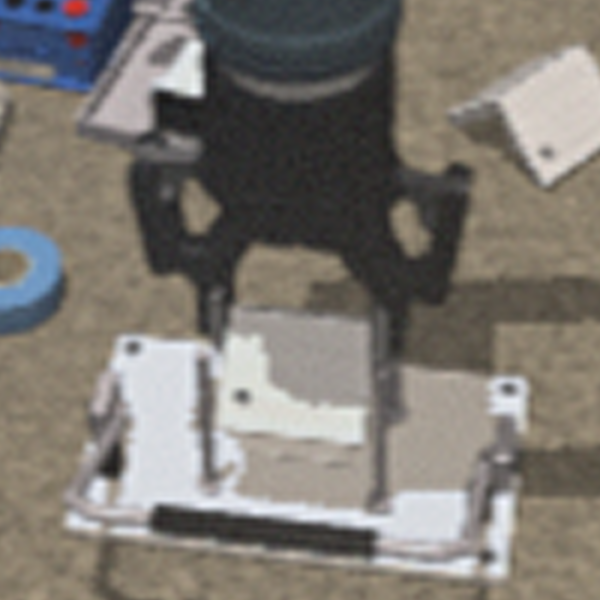

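>>> move_arm --rows ".08 0 .8 0 0 0 0;0 0 .8 0 0 0 0;0 0 .8 0 0 0 0;0 0 .5 0 0 0 0;0 0 .4 0 0 0 0;0 0 0 0 0 0 0;0 0 0 0 0 0 0"

```text
time_s: 18.3
eef_pos: [0.476, 0.2497, 0.1127]
eef_rot: [0.0, 0.997, 0.081, -0.0]
wrist_force: [-0.3, -0.9, -0.8]
opening: 0.71
```

Go down until contact is felt.

>>> move_arm --rows "0 0 .2 0 0 0 0;0 0 .2 0 0 0 0;0 0 0 0 0 0 0;0 0 0 0 0 0 0"

```text
time_s: 18.7
eef_pos: [0.4771, 0.249, 0.1098]
eef_rot: [0.001, 0.997, 0.081, 0.001]
wrist_force: [0.3, -5.8, 4.9]
opening: 0.708
```

>>> move_arm --rows "0 0 0 0 0 0 1;0 0 0 0 0 0 1;0 0 0 0 0 0 1;0 0 0 0 0 0 1;0 0 -2 0 0 0 1;0 0 -3 0 0 0 1;0 0 -4 0 0 0 1;0 0 -4 0 0 0 1;0 0 -2 0 0 0 1;0 0 0 0 0 0 1"

```text
time_s: 19.7
eef_pos: [0.4777, 0.2504, 0.2627]
eef_rot: [-0.001, 0.997, 0.081, 0.004]
wrist_force: [0.3, 0.8, -0.0]
opening: 0.999
```

```bash
python3 go.py .5935 -.0955 .27 1.538 ; python3 - <<'E'
from ov import *
from go import *
p=car(0,0)
view('side',[(p[0],p[1],CY,.0203,(0,0,255))],(200,210,300,310),'pics/p9s.png')
E
```

```text
target [ 0.5935 -0.0955  0.27    1.538 ] turn deg [  0.25  -0.39 -78.83] shift after turn cm [-34.19  12.71  -0.73]
t 19.7 pos [0.4777 0.2504 0.2627] op 0.9993242237718564 F [ 0.3  0.8 -0. ]
```

View pics/p9s.png

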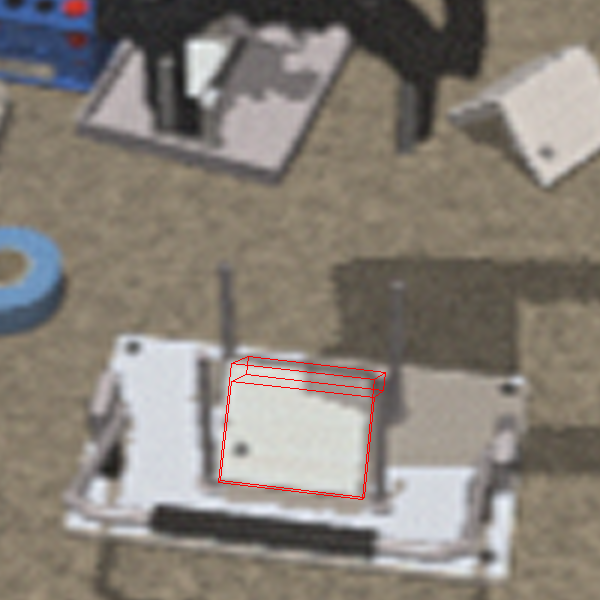

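>>> move_arm --rows "0 0 -1 0 0 -7.88 1;0 0 0 0 0 -7.88 1;0 0 0 0 0 -7.88 1;0 0 0 0 0 -7.88 1;0 0 0 0 0 -7.88 1;0 0 0 0 0 -7.88 1;0 0 0 0 0 -7.88 1;0 0 0 0 0 -7.88 1;0 0 0 0 0 -7.88 1;0 0 0 0 0 -7.88 1;-3.8 1.4 0 0 0 0 1;-3.8 1.4 0 0 0 0 1;-3.8 1.4 0 0 0 0 1;-3.8 1.4 0 0 0 0 1;-3.8 1.4 0 0 0 0 1;-3.8 1.4 0 0 0 0 1;-3.8 1.4 0 0 0 0 1;-3.8 1.4 0 0 0 0 1;-3.8 1.4 0 0 0 0 1;0 0 0 0 0 0 1"

```text
time_s: 21.75
eef_pos: [0.5906, -0.1007, 0.2664]
eef_rot: [-0.001, 0.721, 0.693, -0.001]
wrist_force: [-0.3, 0.7, -0.2]
opening: 0.994
```

```bash
python3 go.py .592 -.0955 .152 1.538 ; python3 - <<'E'
from ov import *
view('side',[(.592,-.0955,1.538,.0653,(0,0,255)),(.5885,-.2157,1.538,.0653,(0,255,0))],(205,130,290,220),'pics/p10s.png')
E
```

```text
target [ 0.592  -0.0955  0.152   1.538 ] turn deg [-0.12  0.04 -0.32] shift after turn cm [ 0.53  0.13 11.44]
t 21.75 pos [ 0.5906 -0.1007  0.2664] op 0.993895745716682 F [-0.3  0.7 -0.2]
```

View pics/p10s.png

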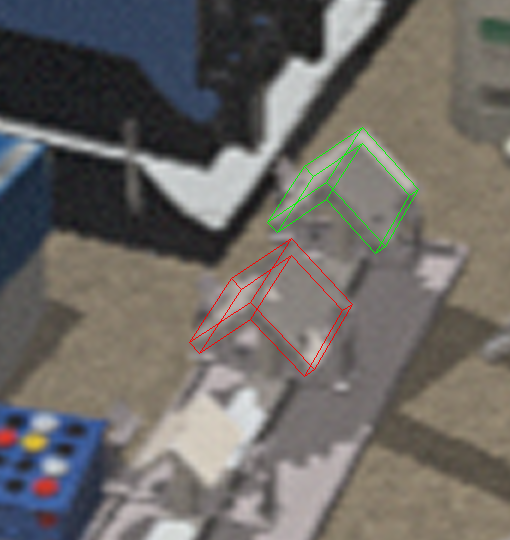

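>>> move_arm --rows "0 0 2.5 0 0 0 1;0 0 2.5 0 0 0 1;0 0 1.5 0 0 0 1;0 0 0 0 0 0 1;0 0 0 0 0 0 1"

```text
time_s: 22.3
eef_pos: [0.5903, -0.0956, 0.2036]
eef_rot: [-0.0, 0.719, 0.695, -0.0]
wrist_force: [0.3, -0.7, 0.4]
opening: 0.996
```

```bash
python3 go.py .592 -.0955 .152 1.538
```

```text
target [ 0.592  -0.0955  0.152   1.538 ] turn deg [-0.04 -0.02 -0.  ] shift after turn cm [0.02 0.17 5.16]
t 22.3 pos [ 0.5903 -0.0956  0.2036] op 0.9962683521597575 F [ 0.3 -0.7  0.4]
```

>>> move_arm --rows "0 .17 1.5 0 0 0 1;0 0 1.5 0 0 0 1;0 0 1.2 0 0 0 1;0 0 .9 0 0 0 1;0 0 0 0 0 0 1;0 0 0 0 0 0 .6;0 0 0 0 0 0 .3;0 0 0 0 0 0 0;0 0 0 0 0 0 0;0 0 0 0 0 0 0;0 0 0 0 0 0 0"

```text
time_s: 23.4
eef_pos: [0.5924, -0.0966, 0.1536]
eef_rot: [0.001, 0.719, 0.695, 0.0]
wrist_force: [-2.0, 0.5, 5.6]
opening: 0.709
```

>>> move_arm --rows "0 0 -.4 0 0 0 0;0 0 -.4 0 0 0 0;0 0 -.4 0 0 0 0;0 0 -.4 0 0 0 0;0 0 -.5 0 0 0 0;0 0 -.5 0 0 0 0;0 0 0 0 0 0 0"

```text
time_s: 24.1
eef_pos: [0.5928, -0.0966, 0.1801]
eef_rot: [0.001, 0.719, 0.695, 0.001]
wrist_force: [0.8, -0.7, -1.5]
opening: 0.71
```

```bash
python3 go.py 0 0 .25 .162 c; python3 - <<'E'
from ov import *
view('side',[],(205,130,290,220),'pics/p11s.png')
E
```

```text
target [0.4755 0.249  0.25   0.162 ] turn deg [ 1.400e-01 -5.000e-02  7.879e+01] shift after turn cm [ -6.   -36.    -6.99]
t 24.1 pos [ 0.5928 -0.0966  0.1801] op 0.7102301947176312 F [ 0.8 -0.7 -1.5]
```

View pics/p11s.png

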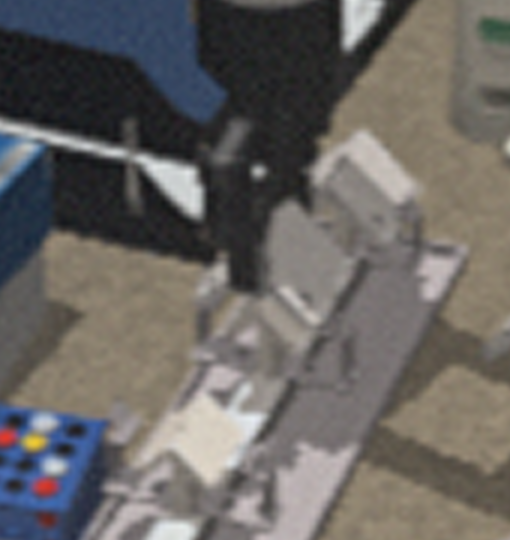

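>>> move_arm --rows "0 0 -2.5 0 0 0 0;0 0 -2.5 0 0 0 0;0 0 -2.5 0 0 0 0;0 0 -.5 0 0 7.88 0;0 0 0 0 0 7.88 0;0 0 0 0 0 7.88 0;0 0 0 0 0 7.88 0;0 0 0 0 0 7.88 0;0 0 0 0 0 7.88 0;0 0 0 0 0 7.88 0;0 0 0 0 0 7.88 0;0 0 0 0 0 7.88 0;0 0 0 0 0 7.88 0;0 0 0 0 0 0 0"

```text
time_s: 25.55
eef_pos: [0.5919, -0.0963, 0.2584]
eef_rot: [-0.0, 0.997, 0.08, -0.0]
wrist_force: [0.2, 0.3, -0.8]
opening: 0.705
```

>>> move_arm --rows "-.6 -3.6 0 0 0 0 0;-.6 -3.6 0 0 0 0 0;-.6 -3.6 0 0 0 0 0;-.6 -3.6 0 0 0 0 0;-.6 -3.6 0 0 0 0 0;-.6 -3.6 0 0 0 0 0;-.6 -3.6 0 0 0 0 0;-.6 -3.6 0 0 0 0 0;-.6 -3.6 0 0 0 0 0;-.6 -3.6 0 0 0 0 0;0 0 0 0 0 0 0;0 0 0 0 0 0 0;0 0 0 0 0 0 0"

```text
time_s: 26.85
eef_pos: [0.4751, 0.2486, 0.2586]
eef_rot: [0.0, 0.997, 0.081, 0.0]
wrist_force: [0.2, -0.3, -1.2]
opening: 0.709
```

```bash
python3 go.py .0005 -.001 .1193 .162 c
```

```text
target [0.4762 0.2481 0.1193 0.162 ] turn deg [ 0.02 -0.    0.06] shift after turn cm [ 0.09  0.06 13.93]
t 26.85 pos [0.4751 0.2486 0.2586] op 0.7089424097006839 F [ 0.2 -0.3 -1.2]
```

>>> move_arm --rows ".1 .05 2.5 0 0 0 0;0 0 2.5 0 0 0 0;0 0 1.8 0 0 0 0;0 0 0 0 0 0 0;0 0 1 0 0 0 0;0 0 1 0 0 0 0;0 0 1 0 0 0 0;0 0 0 0 0 0 0;0 0 0 0 0 0 0"

```text
time_s: 27.75
eef_pos: [0.4758, 0.2489, 0.1606]
eef_rot: [0.0, 0.997, 0.081, -0.0]
wrist_force: [-0.6, 0.4, -1.7]
opening: 0.712
```

```bash
python3 go.py .0005 -.001 .1193 .162 c;  python3 - <<'E'
from ov import *
view('side',[],(200,210,300,310),'pics/p12s.png')
E
```

```text
target [0.4762 0.2481 0.1193 0.162 ] turn deg [0.   0.03 0.  ] shift after turn cm [0.02 0.09 4.13]
t 27.75 pos [0.4758 0.2489 0.1606] op 0.7121533904584335 F [-0.6  0.4 -1.7]
```

View pics/p12s.png

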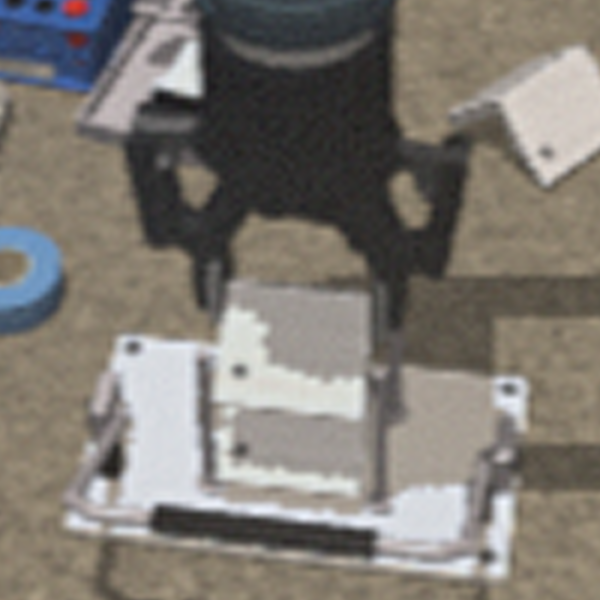

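Well between the pins. Descend.

>>> move_arm --rows ".05 .1 .8 0 0 0 0;0 0 .8 0 0 0 0;0 0 .8 0 0 0 0;0 0 .8 0 0 0 0;0 0 .4 0 0 0 0;0 0 .3 0 0 0 0;0 0 0 0 0 0 0;0 0 0 0 0 0 0"

```text
time_s: 28.6
eef_pos: [0.4764, 0.248, 0.1214]
eef_rot: [0.0, 0.997, 0.081, -0.0]
wrist_force: [-0.2, 0.6, -3.5]
opening: 0.711
```

>>> move_arm --rows "0 0 0 0 0 0 1;0 0 0 0 0 0 1;0 0 0 0 0 0 1;0 0 0 0 0 0 1;0 0 -2 0 0 0 1;0 0 -3 0 0 0 1;0 0 -4 0 0 0 1;0 0 -4 0 0 0 1;0 0 -1 0 0 0 1;0 0 0 0 0 0 1"

```text
time_s: 29.6
eef_pos: [0.4776, 0.2484, 0.264]
eef_rot: [-0.0, 0.997, 0.081, 0.002]
wrist_force: [-1.0, -0.3, -1.1]
opening: 1.001
```

```bash
python3 go.py .5883 -.2155 .262 1.538 ; python3 - <<'E'
from ov import *
from go import *
p=car(0,0)
view('side',[(p[0],p[1],CY,.0203,(0,255,0)),(p[0],p[1],CY,.0316,(0,0,255))],(200,210,300,310),'pics/p13s.png')
E
```

```text
target [ 0.5883 -0.2155  0.262   1.538 ] turn deg [  0.17  -0.25 -78.84] shift after turn cm [-46.    12.58   0.2 ]
t 29.6 pos [0.4776 0.2484 0.264 ] op 1.000992755451422 F [-1.  -0.3 -1.1]
```

View pics/p13s.png

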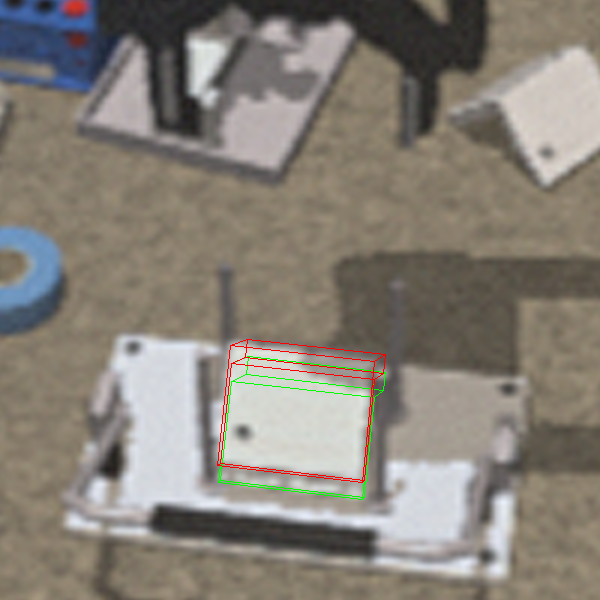

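>>> move_arm --rows "0 0 0 0 0 -7.88 1;0 0 0 0 0 -7.88 1;0 0 0 0 0 -7.88 1;0 0 0 0 0 -7.88 1;0 0 0 0 0 -7.88 1;0 0 0 0 0 -7.88 1;0 0 0 0 0 -7.88 1;0 0 0 0 0 -7.88 1;0 0 0 0 0 -7.88 1;0 0 0 0 0 -7.9 1;0 0 0 0 0 0 1"

```text
time_s: 30.75
eef_pos: [0.4755, 0.2477, 0.2591]
eef_rot: [-0.001, 0.718, 0.696, -0.002]
wrist_force: [0.0, -0.8, -1.3]
opening: 1.001
```

>>> move_arm --rows "-4.18 1.14 0 0 0 0 1;-4.18 1.14 0 0 0 0 1;-4.18 1.14 0 0 0 0 1;-4.18 1.14 0 0 0 0 1;-4.18 1.14 0 0 0 0 1;-4.18 1.14 0 0 0 0 1;-4.18 1.14 0 0 0 0 1;-4.18 1.14 0 0 0 0 1;-4.18 1.14 0 0 0 0 1;-4.18 1.14 0 0 0 0 1;-4.18 1.14 0 0 0 0 1;0 0 2.5 0 0 0 1;0 0 2.5 0 0 0 1;0 0 0 0 0 0 1;0 0 0 0 0 0 1;0 0 0 0 0 0 1"

```text
time_s: 32.35
eef_pos: [0.5871, -0.2156, 0.2127]
eef_rot: [0.001, 0.719, 0.695, 0.0]
wrist_force: [-0.8, -0.4, -0.9]
opening: 1.004
```

```bash
python3 go.py .5883 -.2155 .152 1.538 ; python3 - <<'E'
from ov import *
view('side',[(.5883,-.2155,1.538,.0653,(0,0,255))],(205,110,310,200),'pics/p14s.png')
E
```

```text
target [ 0.5883 -0.2155  0.152   1.538 ] turn deg [ 0.07  0.04 -0.06] shift after turn cm [0.02 0.12 6.07]
t 32.35 pos [ 0.5871 -0.2156  0.2127] op 1.0039798156068658 F [-0.8 -0.4 -0.9]
```

View pics/p14s.png

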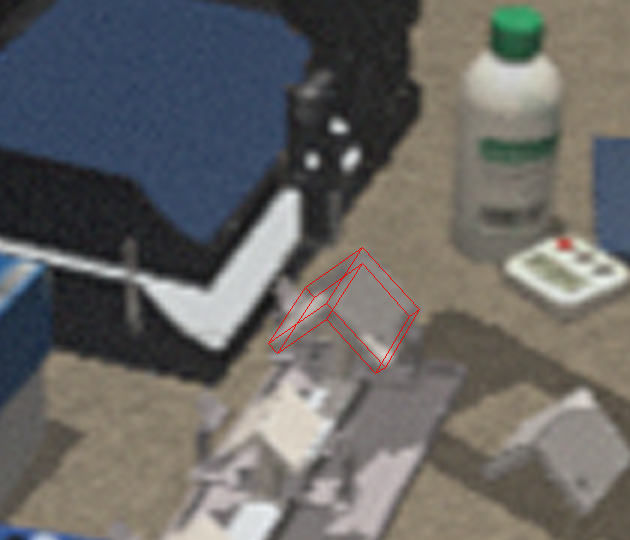

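>>> move_arm --rows "0 .12 1.5 0 0 0 1;0 0 1.5 0 0 0 1;0 0 1.5 0 0 0 1;0 0 1 0 0 0 1;0 0 .5 0 0 0 1;0 0 0 0 0 0 1;0 0 0 0 0 0 .6;0 0 0 0 0 0 .3;0 0 0 0 0 0 0;0 0 0 0 0 0 0;0 0 0 0 0 0 0;0 0 0 0 0 0 0"

```text
time_s: 33.6
eef_pos: [0.5883, -0.2161, 0.1528]
eef_rot: [0.001, 0.719, 0.695, 0.0]
wrist_force: [-1.9, -0.4, 7.0]
opening: 0.714
```

>>> move_arm --rows "0 0 -.4 0 0 0 0;0 0 -.4 0 0 0 0;0 0 -.4 0 0 0 0;0 0 -.4 0 0 0 0;0 0 -.5 0 0 0 0;0 0 -.5 0 0 0 0;0 0 0 0 0 0 0"

```text
time_s: 34.3
eef_pos: [0.5884, -0.2161, 0.179]
eef_rot: [0.001, 0.719, 0.695, 0.0]
wrist_force: [0.5, 0.5, -0.3]
opening: 0.704
```

```bash
python3 go.py .0005 -.001 .25 .162 c; python3 - <<'E'
from ov import *
view('side',[],(205,110,310,200),'pics/p15s.png')
E
```

```text
target [0.4762 0.2481 0.25   0.162 ] turn deg [ 1.300e-01 -2.000e-02  7.882e+01] shift after turn cm [ -3.59 -47.62  -7.1 ]
t 34.3 pos [ 0.5884 -0.2161  0.179 ] op 0.7042621589429552 F [ 0.5  0.5 -0.3]
```

View pics/p15s.png

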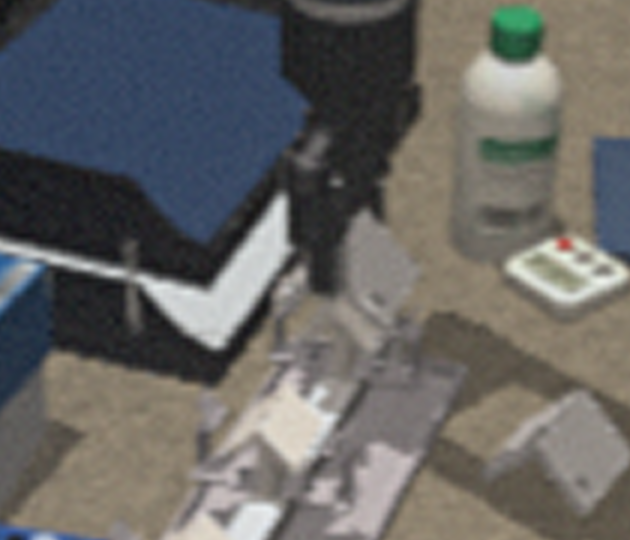

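>>> move_arm --rows "0 0 -2.5 0 0 0 0;0 0 -2.5 0 0 0 0;0 0 -2.5 0 0 0 0;2 -3.5 -.7 0 0 0 0;3 -3.5 0 0 0 0 0;3 0 0 0 0 7.88 0;3 0 0 0 0 7.88 0;0 0 0 0 0 7.88 0;0 0 0 0 0 7.88 0;0 0 0 0 0 7.88 0;0 0 0 0 0 7.88 0;0 0 0 0 0 7.88 0;0 0 0 0 0 7.88 0;0 0 0 0 0 7.88 0;0 0 0 0 0 7.88 0;0 0 0 0 0 0 0;0 0 0 0 0 0 0"

```text
time_s: 36.05
eef_pos: [0.5255, -0.1039, 0.2596]
eef_rot: [-0.0, 0.997, 0.083, -0.0]
wrist_force: [-0.2, 0.2, -1.5]
opening: 0.707
```

```bash
python3 go.py .0005 -.001 .262 .162 c
```

```text
target [0.4762 0.2481 0.262  0.162 ] turn deg [-0.01  0.01  0.22] shift after turn cm [  0.81 -35.53  -0.24]
t 36.05 pos [ 0.5255 -0.1039  0.2596] op 0.7066451333437953 F [-0.2  0.2 -1.5]
```

>>> move_arm --rows ".08 -3.55 0 0 0 0 0;.08 -3.55 0 0 0 0 0;.08 -3.55 0 0 0 0 0;.08 -3.55 0 0 0 0 0;.08 -3.55 0 0 0 0 0;.08 -3.55 0 0 0 0 0;.08 -3.55 0 0 0 0 0;.08 -3.55 0 0 0 0 0;.08 -3.55 0 0 0 0 0;.08 -3.55 0 0 0 0 0;0 0 0 0 0 0 0;0 0 0 0 0 0 0;0 0 0 0 0 0 0"

```text
time_s: 37.35
eef_pos: [0.4762, 0.247, 0.2596]
eef_rot: [0.0, 0.997, 0.081, -0.0]
wrist_force: [-0.1, -0.1, -1.4]
opening: 0.709
```

```bash
python3 go.py .0005 -.001 .1306 .162 c
```

```text
target [0.4762 0.2481 0.1306 0.162 ] turn deg [0.03 0.02 0.06] shift after turn cm [ 1.00e-02 -1.10e-01  1.29e+01]
t 37.35 pos [0.4762 0.247  0.2596] op 0.7088200875656565 F [-0.1 -0.1 -1.4]
```

>>> move_arm --rows "0 -.1 2.5 0 0 0 0;0 0 2.5 0 0 0 0;0 0 1.5 0 0 0 0;0 0 0 0 0 0 0;0 0 1 0 0 0 0;0 0 1 0 0 0 0;0 0 .8 0 0 0 0;0 0 0 0 0 0 0;0 0 0 0 0 0 0"

```text
time_s: 38.25
eef_pos: [0.476, 0.2488, 0.1667]
eef_rot: [0.0, 0.997, 0.081, -0.0]
wrist_force: [-0.4, 0.1, -1.1]
opening: 0.709
```

```bash
python3 go.py .0005 -.001 .1306 .162 c;  python3 - <<'E'
from ov import *
view('side',[],(200,210,300,310),'pics/p16s.png')
E
```

```text
target [0.4762 0.2481 0.1306 0.162 ] turn deg [0.   0.01 0.02] shift after turn cm [0.01 0.07 3.61]
t 38.25 pos [0.476  0.2488 0.1667] op 0.7088753481566257 F [-0.4  0.1 -1.1]
```

View pics/p16s.png

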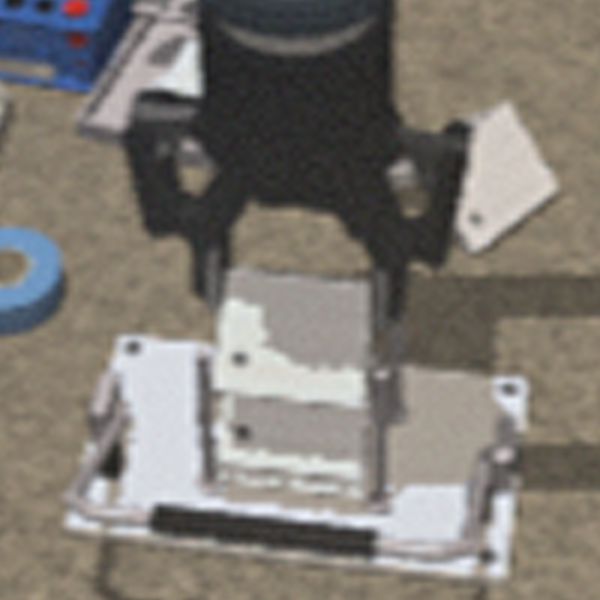

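>>> move_arm --rows "0 .05 .8 0 0 0 0;0 0 .8 0 0 0 0;0 0 .8 0 0 0 0;0 0 .6 0 0 0 0;0 0 .4 0 0 0 0;0 0 0 0 0 0 0;0 0 0 0 0 0 0"

```text
time_s: 39.0
eef_pos: [0.4758, 0.2482, 0.1322]
eef_rot: [0.0, 0.997, 0.081, -0.0]
wrist_force: [-0.1, 0.7, -2.5]
opening: 0.711
```

>>> move_arm --rows "0 0 0 0 0 0 1;0 0 0 0 0 0 1;0 0 0 0 0 0 1;0 0 0 0 0 0 1;0 0 -2 0 0 0 1;0 0 -3 0 0 0 1;0 0 -4 0 0 0 1;0 0 -4 0 0 0 1;0 0 -1 0 0 0 1;0 4 0 0 0 0 1;0 5 0 0 0 0 1;0 5 0 0 0 0 1;0 0 0 0 0 0 1;0 0 0 0 0 0 1"

```text
time_s: 40.4
eef_pos: [0.4987, 0.109, 0.2722]
eef_rot: [-0.0, 0.997, 0.079, -0.0]
wrist_force: [-0.3, 0.1, -0.3]
opening: 0.999
```

```bash
python3 - <<'E'
from ov import *
from go import *
p=car(0,0)
view('side',[(p[0],p[1],CY,.0429,(0,255,0))],(200,170,320,280),'pics/p17s.png')
view('top',[],(130,130,260,240),'pics/p17t.png')
for c in('top','side'):
    for t in ctrl.trace(c,'coupon_4'): print(c,np.array(np.nonzero(t['region'])).mean(1)[::-1].round(1),round(t['confidence'],2),t['region'].sum())
E
```

```text
top [166.2 201.5] 0.74 231
top [220.  211.6] 0.71 379
top [303.5 212.9] 0.63 438
side [249.8 274.7] 0.95 504
side [279.6 238.7] 0.95 409
side [299.5 184.7] 0.82 260
side [248.3 289.7] 0.55 59
side [250.9 287.3] 0.15 2103
```

View pics/p17s.png

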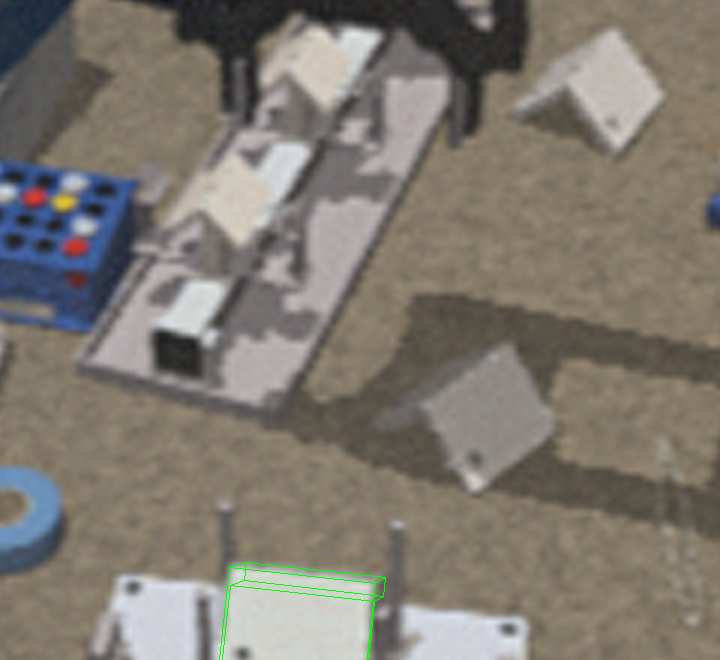

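View pics/p17t.png

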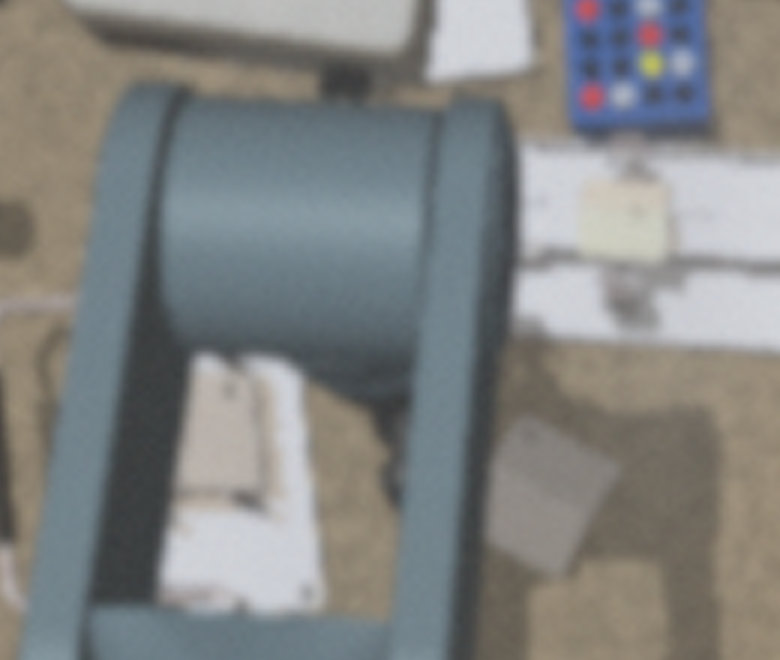

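```bash
cat > meas.py <<'E'
from h import *
T=ctrl.camera('top');S=ctrl.camera('side')
tt=ctrl.trace('top','coupon_4');ss=ctrl.trace('side','coupon_4')
cen=lambda r:np.array(np.nonzero(r['region'])).mean(1)[::-1]
for i,t in enumerate(tt):
    for j,s in enumerate(ss):
        X=tri([T,S],[cen(t),cen(s)]); e=np.linalg.norm(P(S,X)-cen(s))+np.linalg.norm(P(T,X)-cen(t))
        if e<4 and 0<X[2]<.05 and X[1]<.15:
            best=None
            for y0 in np.arange(0,3.14,.52):
                r=fit([T,S],[t['region'],s['region']],COUP,[X[0],X[1],y0],0)
                if best is None or r[1]<best[1]: best=r
            f4=fit([T,S],[t['region'],s['region']],COUP,best[0],0,True)
            print(i,j,X.round(4),'both',best[0].round(4),round(best[1],1),best[2],'free z',f4[0].round(4),'top',fit([T],[t['region']],COUP,best[0],0)[0].round(4),'side',fit([S],[s['region']],COUP,best[0],0)[0].round(4))
E
python3 meas.py; python3 go.py .4585 -.2095 .26 1.33
```

```text
0 3 [ 0.4537 -0.2097  0.0165] both [ 0.4578 -0.21    1.3303] 89.4 [418, 240] free z [ 0.4578 -0.21    1.3303  0.    ] top [ 0.4587 -0.2098  1.3381] side [ 0.4548 -0.216   1.2928]
1 1 [0.4515 0.0627 0.0129] both [0.4538 0.0642 1.0644] 119.9 [429, 370] free z [0.4538 0.0642 1.0644 0.    ] top [0.4561 0.0643 1.1109] side [0.4527 0.0619 1.0317]
target [ 0.4585 -0.2095  0.26    1.33  ] turn deg [ -0.     0.   -66.81] shift after turn cm [-32.08   3.76   1.26]
t 40.8 pos [0.4985 0.111  0.2726] op 0.9994325389994406 F [ 0.7  0.8 -0. ]
```

>>> move_arm --rows "0 0 0 0 0 -8.35 1;0 0 0 0 0 -8.35 1;0 0 0 0 0 -8.35 1;0 0 0 0 0 -8.35 1;0 0 0 0 0 -8.35 1;0 0 0 0 0 -8.35 1;0 0 0 0 0 -8.35 1;0 0 0 0 0 -8.35 1;-4 .47 .1 0 0 0 1;-4 .47 .1 0 0 0 1;-4 .47 .1 0 0 0 1;-4 .47 .1 0 0 0 1;-4 .47 .1 0 0 0 1;-4 .47 .1 0 0 0 1;-4 .47 .1 0 0 0 1;-4 .47 .1 0 0 0 1;0 0 0 0 0 0 1;0 0 0 0 0 0 1;0 0 0 0 0 0 1"

```text
time_s: 42.7
eef_pos: [0.4584, -0.2085, 0.2645]
eef_rot: [-0.0, 0.787, 0.617, 0.0]
wrist_force: [0.6, 0.2, -0.8]
opening: 0.998
```

```bash
python3 meas.py; python3 go.py .4580 -.2098 .087 1.333
python3 - <<'E'
from ov import *
it=[(.458,-.2098,1.333,0,(0,0,255)),(.4545,.0642,1.08,0,(0,255,0))]
view('side',it,(240,150,330,260),'pics/p18s.png')
view('top',it,(200,180,330,260),'pics/p18t.png')
E
```

```text
1 1 [ 0.4478 -0.2173  0.0115] both [ 0.4565 -0.2136  1.2577] 307.3 [161, 271] free z [ 4.5640e-01 -2.1380e-01  1.2762e+00 -1.0000e-04] top [ 0.4576 -0.2111  1.1932] side [ 0.4558 -0.2154  1.3353]
target [ 0.458  -0.2098  0.087   1.333 ] turn deg [ 0.   -0.01 -0.17] shift after turn cm [-0.14 -0.02 17.77]
t 42.9 pos [ 0.4585 -0.2085  0.2647] op 1.0003720599172348 F [-0.4  0.   0.6]
```

View pics/p18s.png

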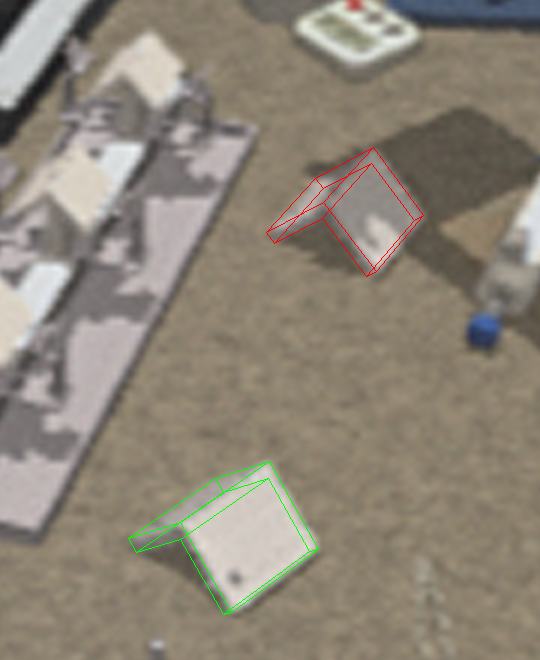

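View pics/p18t.png

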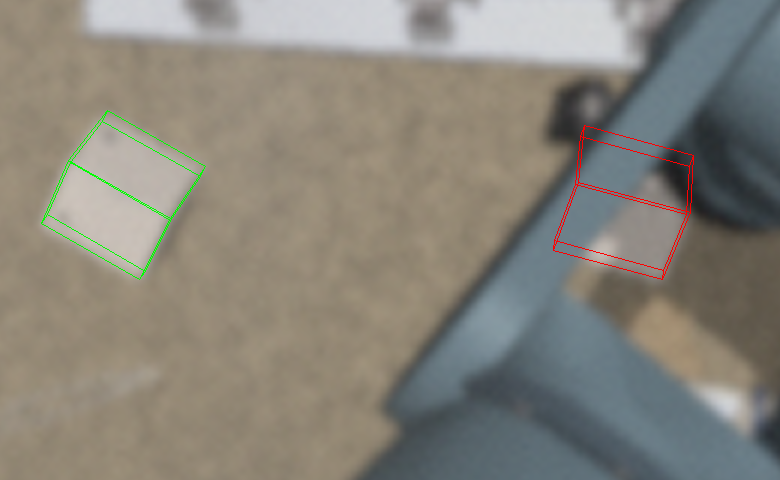

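>>> move_arm --rows "-.14 0 3 0 0 0 1;0 0 3 0 0 0 1;0 0 3 0 0 0 1;0 0 3 0 0 0 1;0 0 2 0 0 0 1;0 0 1.5 0 0 0 1;0 0 1.2 0 0 0 1;0 0 1 0 0 0 1;0 0 0 0 0 0 1;0 0 0 0 0 0 1"

```text
time_s: 44.0
eef_pos: [0.4582, -0.211, 0.088]
eef_rot: [0.0, 0.787, 0.616, 0.0]
wrist_force: [0.7, 0.1, -0.0]
opening: 1.0
```

```bash
python3 go.py .4580 -.2098 .087 1.333
python3 - <<'E'
from ov import *
view('side',[],(250,140,340,210),'pics/p19s.png')
E
```

```text
target [ 0.458  -0.2098  0.087   1.333 ] turn deg [ 0.02  0.01 -0.27] shift after turn cm [ 0.12 -0.05  0.1 ]
t 44.0 pos [ 0.4582 -0.211   0.088 ] op 0.9997148970680143 F [ 0.7  0.1 -0. ]
```

View pics/p19s.png

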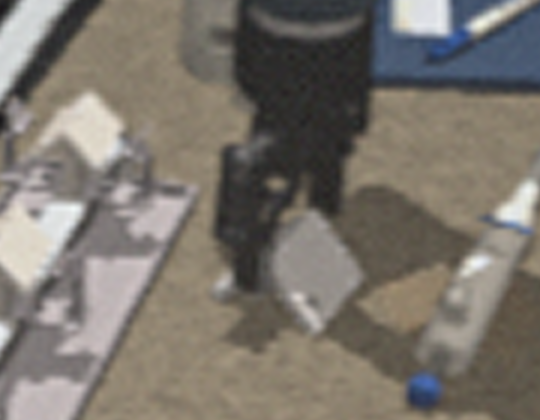

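>>> move_arm --rows ".1 0 .1 0 0 0 1;0 0 0 0 0 0 .6;0 0 0 0 0 0 .3;0 0 0 0 0 0 0;0 0 0 0 0 0 0;0 0 0 0 0 0 0;0 0 0 0 0 0 0;0 0 -1 0 0 0 0;0 0 -2 0 0 0 0;0 0 -3 0 0 0 0;0 0 -3 0 0 0 0;0 0 -3 0 0 0 0;0 0 -3 0 0 0 0;0 0 -3 0 0 0 0;0 0 0 0 0 0 0"

```text
time_s: 45.55
eef_pos: [0.4598, -0.2111, 0.2716]
eef_rot: [0.004, 0.787, 0.616, 0.001]
wrist_force: [0.6, -0.2, -1.4]
opening: 0.707
```

```bash
python3 go.py .0005 -.0005 .27 .162 c
```

```text
target [0.4761 0.2486 0.27   0.162 ] turn deg [ 0.5  -0.08 66.82] shift after turn cm [  9.02 -45.11   0.16]
t 45.55 pos [ 0.4598 -0.2111  0.2716] op 0.707328590067584 F [ 0.6 -0.2 -1.4]
```

>>> move_arm --rows "0 0 0 0 0 8.35 0;0 0 0 0 0 8.35 0;0 0 0 0 0 8.35 0;0 0 0 0 0 8.35 0;0 0 0 0 0 8.35 0;0 0 0 0 0 8.35 0;0 0 0 0 0 8.35 0;0 0 0 0 0 8.35 0;0 0 0 0 0 0 0"

```text
time_s: 46.45
eef_pos: [0.4576, -0.2096, 0.2658]
eef_rot: [-0.001, 0.997, 0.08, -0.001]
wrist_force: [1.1, -0.3, -1.3]
opening: 0.708
```

>>> move_arm --rows ".82 -4.1 0 0 0 0 0;.82 -4.1 0 0 0 0 0;.82 -4.1 0 0 0 0 0;.82 -4.1 0 0 0 0 0;.82 -4.1 0 0 0 0 0;.82 -4.1 0 0 0 0 0;.82 -4.1 0 0 0 0 0;.82 -4.1 0 0 0 0 0;.82 -4.1 0 0 0 0 0;.82 -4.1 0 0 0 0 0;.82 -4.1 0 0 0 0 0;0 0 0 0 0 0 0;0 0 0 0 0 0 0;0 0 0 0 0 0 0"

```text
time_s: 47.85
eef_pos: [0.474, 0.249, 0.2661]
eef_rot: [0.0, 0.997, 0.082, -0.001]
wrist_force: [-0.2, 0.0, -1.7]
opening: 0.711
```

```bash
python3 go.py .0005 -.0005 .1419 .162 c;  python3 - <<'E'
from ov import *
view('side',[],(200,180,300,310),'pics/p20s.png')
E
```

```text
target [0.4761 0.2486 0.1419 0.162 ] turn deg [0.03 0.07 0.11] shift after turn cm [ 0.2   0.07 12.42]
t 47.85 pos [0.474  0.249  0.2661] op 0.7105373603625892 F [-0.2  0.  -1.7]
```

View pics/p20s.png

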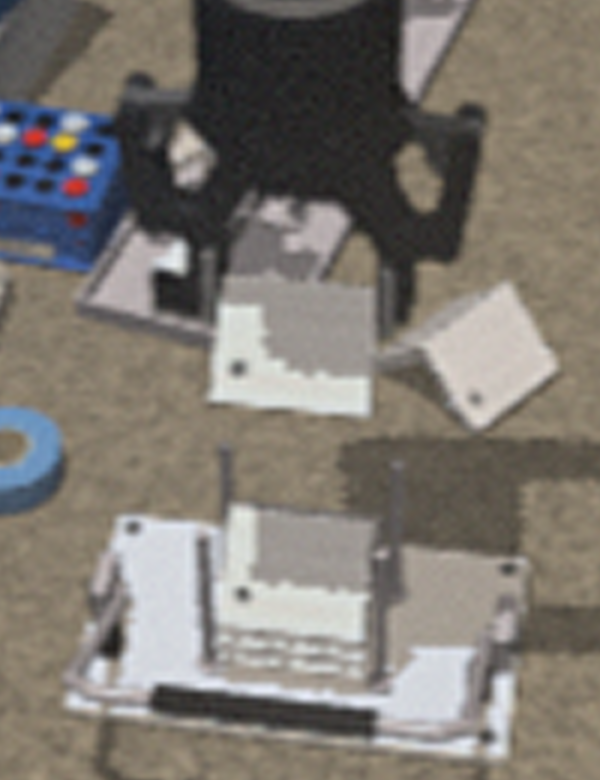

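>>> move_arm --rows ".15 .05 2.5 0 0 0 0;0 0 2.5 0 0 0 0;0 0 1.5 0 0 0 0;0 0 0 0 0 0 0;0 0 1 0 0 0 0;0 0 1 0 0 0 0;0 0 .8 0 0 0 0;0 0 0 0 0 0 0;0 0 0 0 0 0 0"

```text
time_s: 48.8
eef_pos: [0.4759, 0.2495, 0.1737]
eef_rot: [0.0, 0.997, 0.081, -0.0]
wrist_force: [0.0, -0.3, -1.2]
opening: 0.712
```

```bash
python3 go.py .0005 -.0005 .1419 .162 c;  python3 - <<'E'
from ov import *
view('side',[],(200,210,300,310),'pics/p21s.png')
E
```

```text
target [0.4761 0.2486 0.1419 0.162 ] turn deg [0.   0.01 0.02] shift after turn cm [0.   0.09 3.18]
t 48.8 pos [0.4759 0.2495 0.1737] op 0.7118947666842069 F [ 0.  -0.3 -1.2]
```

View pics/p21s.png

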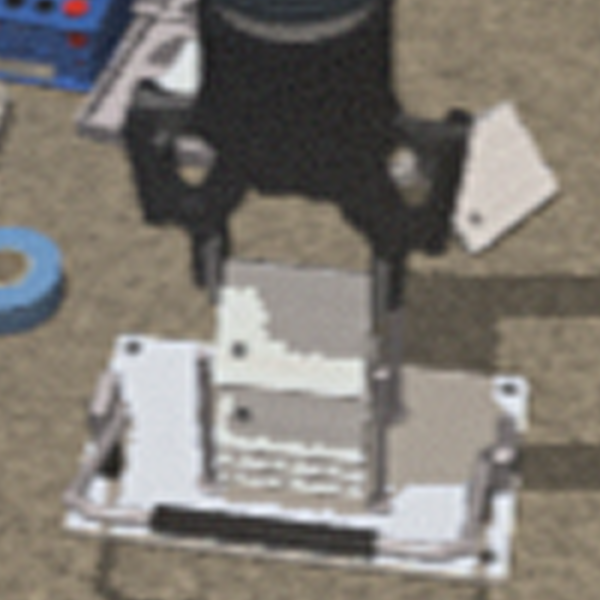

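>>> move_arm --rows "0 .09 .8 0 0 0 0;0 0 .8 0 0 0 0;0 0 .7 0 0 0 0;0 0 .4 0 0 0 0;0 0 .3 0 0 0 0;0 0 0 0 0 0 0;0 0 0 0 0 0 0"

```text
time_s: 49.55
eef_pos: [0.476, 0.2484, 0.1437]
eef_rot: [0.0, 0.997, 0.081, -0.0]
wrist_force: [-1.3, -0.8, 1.8]
opening: 0.712
```

>>> move_arm --rows "0 0 0 0 0 0 1;0 0 0 0 0 0 1;0 0 0 0 0 0 1;0 0 0 0 0 0 1;0 0 -2 0 0 0 1;0 0 -3 0 0 0 1;0 0 -4 0 0 0 1;0 0 -3 0 0 0 1;0 0 -1 0 0 0 1;0 0 0 0 0 0 1;0 0 0 0 0 0 1"

```text
time_s: 50.65
eef_pos: [0.4754, 0.2483, 0.2722]
eef_rot: [0.0, 0.997, 0.081, -0.001]
wrist_force: [0.9, 0.2, -0.9]
opening: 0.997
```

```bash
python3 go.py .4545 .0642 .262 1.08; python3 meas.py;  python3 - <<'E'
from ov import *
from go import *
p=car(0,0)
view('side',[(p[0],p[1],CY,.0542,(0,0,255)),(.4545,.0642,1.08,0,(0,255,0))],(200,190,310,310),'pics/p22s.png')
E
```

```text
target [0.4545 0.0642 0.262  1.08  ] turn deg [-4.000e-02  1.100e-01 -5.259e+01] shift after turn cm [-17.23   6.84   1.02]
t 50.65 pos [0.4754 0.2483 0.2722] op 0.9968940256459236 F [ 0.9  0.2 -0.9]
0 0 [0.4513 0.0653 0.0157] both [0.4544 0.0645 1.109 ] 114.4 [385, 392] free z [0.4544 0.0645 1.109  0.    ] top [0.4562 0.0662 1.1057] side [0.4522 0.0616 1.0566]
```

View pics/p22s.png

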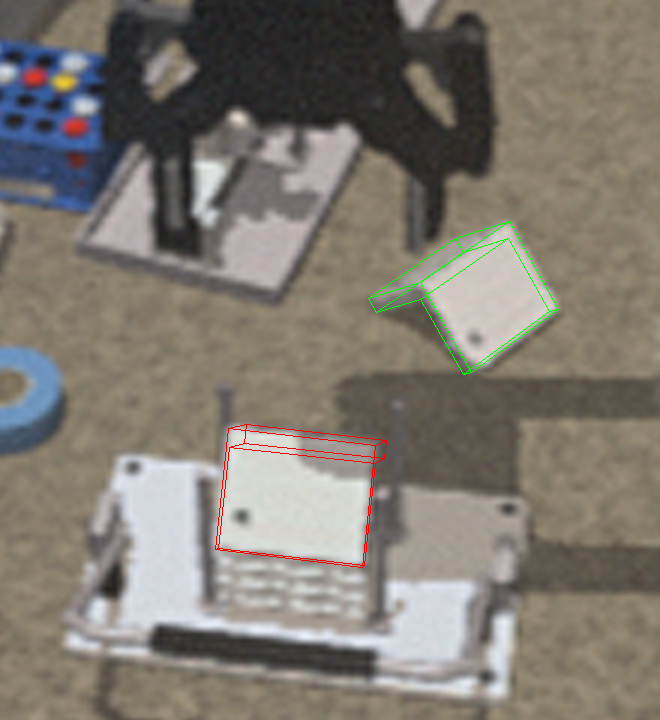

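>>> move_arm --rows "0 0 0 0 0 -7.6 1;0 0 0 0 0 -7.6 1;0 0 0 0 0 -7.6 1;0 0 0 0 0 -7.6 1;0 0 0 0 0 -7.6 1;0 0 0 0 0 -7.6 1;0 0 0 0 0 -7.6 1;-3.4 1.36 0 0 0 0 1;-3.4 1.36 0 0 0 0 1;-3.4 1.36 0 0 0 0 1;-3.4 1.36 0 0 0 0 1;-3.4 1.36 0 0 0 0 1;0 0 2.5 0 0 0 1;0 0 2.5 0 0 0 1;0 0 2.5 0 0 0 1;0 0 0 0 0 0 1;0 0 0 0 0 0 1"

```text
time_s: 52.6
eef_pos: [0.4576, 0.0664, 0.1985]
eef_rot: [-0.001, 0.855, 0.519, -0.001]
wrist_force: [0.4, 0.2, 1.2]
opening: 0.996
```

```bash
python3 go.py .455 .0647 .087 1.09; python3 - <<'E'
from ov import *
it=[(.455,.0647,1.09,0,(0,255,0))]
view('side',it,(230,170,330,260),'pics/p23s.png')
view('top',it,(190,180,270,260),'pics/p23t.png')
E
```

```text
target [0.455  0.0647 0.087  1.09  ] turn deg [-0.09  0.03  0.05] shift after turn cm [-0.27 -0.15 11.15]
t 52.6 pos [0.4576 0.0664 0.1985] op 0.9961233543019654 F [0.4 0.2 1.2]
```

View pics/p23s.png

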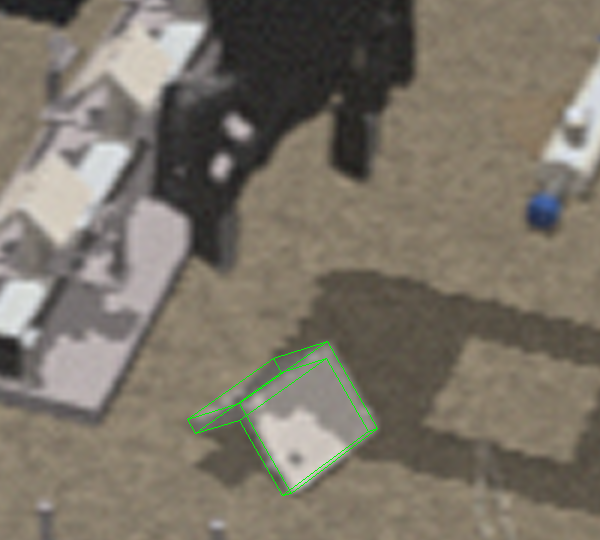

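View pics/p23t.png

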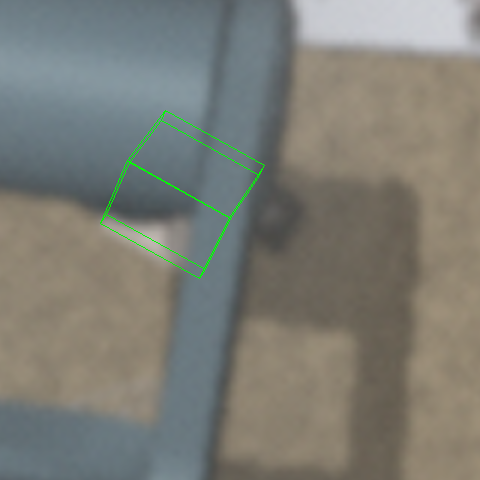

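>>> move_arm --rows "-.2 -.1 2.5 0 0 0 1;0 0 2.5 0 0 0 1;0 0 2.5 0 0 0 1;0 0 1.5 0 0 0 1;0 0 1.2 0 0 0 1;0 0 .8 0 0 0 1;0 0 0 0 0 0 1;0 0 0 0 0 0 1"

```text
time_s: 53.5
eef_pos: [0.4566, 0.065, 0.0894]
eef_rot: [0.0, 0.855, 0.519, 0.0]
wrist_force: [0.7, 0.4, 1.3]
opening: 0.999
```

```bash
python3 go.py .455 .0647 .087 1.09
```

```text
target [0.455  0.0647 0.087  1.09  ] turn deg [ 0.06 -0.02  0.05] shift after turn cm [-0.1  -0.13  0.24]
t 53.5 pos [0.4566 0.065  0.0894] op 0.9988293853419853 F [0.7 0.4 1.3]
```

>>> move_arm --rows "-.1 -.1 .2 0 0 0 1;0 0 0 0 0 0 1;0 0 0 0 0 0 .6;0 0 0 0 0 0 .3;0 0 0 0 0 0 0;0 0 0 0 0 0 0;0 0 0 0 0 0 0;0 0 0 0 0 0 0;0 0 -1 0 0 0 0;0 0 -2 0 0 0 0;0 0 -3 0 0 0 0;0 0 -3 0 0 0 0;0 0 -3 0 0 0 0;0 0 -3 0 0 0 0;0 0 -3.5 0 0 0 0;0 0 0 0 0 0 0;0 0 0 0 0 0 0"

```text
time_s: 55.2
eef_pos: [0.4548, 0.0646, 0.2726]
eef_rot: [0.001, 0.855, 0.519, 0.001]
wrist_force: [-0.0, -0.4, -2.0]
opening: 0.713
```

```bash
python3 go.py .0005 -.0005 .27 .162 c
```

```text
target [0.4761 0.2486 0.27   0.162 ] turn deg [ 0.08 -0.09 53.22] shift after turn cm [  5.06 -17.81   0.26]
t 55.2 pos [0.4548 0.0646 0.2726] op 0.7125263651841045 F [-0.  -0.4 -2. ]
```

>>> move_arm --rows "0 0 0 0 0 7.6 0;0 0 0 0 0 7.6 0;0 0 0 0 0 7.6 0;0 0 0 0 0 7.6 0;0 0 0 0 0 7.6 0;0 0 0 0 0 7.6 0;0 0 0 0 0 7.6 0;1.01 -3.56 0 0 0 0 0;1.01 -3.56 0 0 0 0 0;1.01 -3.56 0 0 0 0 0;1.01 -3.56 0 0 0 0 0;1.01 -3.56 0 0 0 0 0;0 0 0 0 0 0 0;0 0 0 0 0 0 0;0 0 0 0 0 0 0"

```text
time_s: 56.7
eef_pos: [0.4751, 0.2476, 0.2704]
eef_rot: [0.0, 0.997, 0.081, -0.001]
wrist_force: [0.5, 0.4, -1.4]
opening: 0.71
```

```bash
python3 go.py .0005 -.0005 .1532 .162 c
```

```text
target [0.4761 0.2486 0.1532 0.162 ] turn deg [ 0.04  0.15 -0.01] shift after turn cm [ 0.11 -0.08 11.72]
t 56.7 pos [0.4751 0.2476 0.2704] op 0.7104943590725521 F [ 0.5  0.4 -1.4]
```

>>> move_arm --rows ".1 0 2.5 0 0 0 0;0 0 2.5 0 0 0 0;0 0 1.5 0 0 0 0;0 0 0 0 0 0 0;0 0 1 0 0 0 0;0 0 1 0 0 0 0;0 0 0 0 0 0 0;0 0 0 0 0 0 0"

```text
time_s: 57.5
eef_pos: [0.4768, 0.2485, 0.1868]
eef_rot: [0.0, 0.997, 0.081, -0.0]
wrist_force: [0.5, 0.5, -0.5]
opening: 0.712
```

```bash
python3 go.py .0005 -.0005 .1532 .162 c;  python3 - <<'E'
from ov import *
view('side',[],(200,210,300,310),'pics/p24s.png')
E
```

```text
target [0.4761 0.2486 0.1532 0.162 ] turn deg [-0.    0.    0.01] shift after turn cm [-0.07 -0.02  3.36]
t 57.5 pos [0.4768 0.2485 0.1868] op 0.7116700964557737 F [ 0.5  0.5 -0.5]
```

View pics/p24s.png

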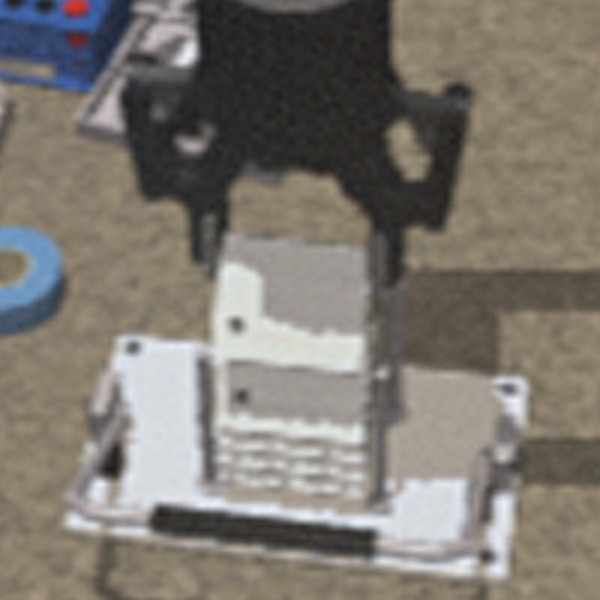

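>>> move_arm --rows "-.06 0 .8 0 0 0 0;0 0 .8 0 0 0 0;0 0 .7 0 0 0 0;0 0 .5 0 0 0 0;0 0 .4 0 0 0 0;0 0 0 0 0 0 0;0 0 0 0 0 0 0"

```text
time_s: 58.25
eef_pos: [0.4761, 0.2484, 0.1545]
eef_rot: [0.0, 0.997, 0.081, -0.0]
wrist_force: [-0.3, -1.0, -0.8]
opening: 0.709
```

>>> move_arm --rows "0 0 0 0 0 0 1;0 0 0 0 0 0 1;0 0 0 0 0 0 1;0 0 0 0 0 0 1;0 0 -2 0 0 0 1;0 0 -3 0 0 0 1;0 0 -4 0 0 0 1;0 0 -4 0 0 0 0;0 0 0 0 0 0 0;0 0 0 0 0 0 0;0 0 0 0 0 0 0"

```text
time_s: 59.35
eef_pos: [0.4755, 0.2483, 0.2834]
eef_rot: [0.0, 0.997, 0.081, -0.001]
wrist_force: [-0.2, -0.3, -0.0]
opening: 0.331
```

```bash
python3 go.py 0 .125 .285 .162 c;  python3 - <<'E'
from ov import *
from go import *
p=car(0,0)
view('side',[(p[0],p[1],CY,.0655,(0,0,255))],(200,210,300,310),'pics/p25s.png')
view('side',[],(200,210,300,310),'pics/p25r.png')
view('top',[],(120,150,220,250),'pics/p25t.png')
E
```

```text
target [0.4553 0.3724 0.285  0.162 ] turn deg [0.01 0.12 0.01] shift after turn cm [ 1.000e-02 -1.257e+01 -1.600e-01]
t 59.35 pos [0.4755 0.2483 0.2834] op 0.33086765957318354 F [-0.2 -0.3 -0. ]
```

View pics/p25s.png

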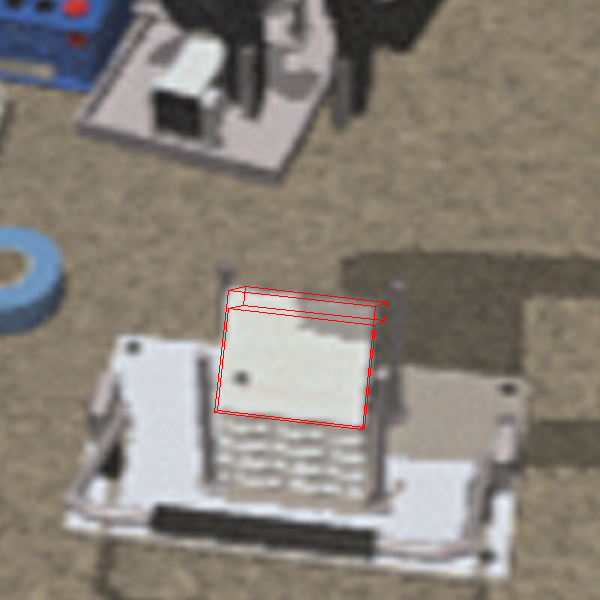

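View pics/p25r.png

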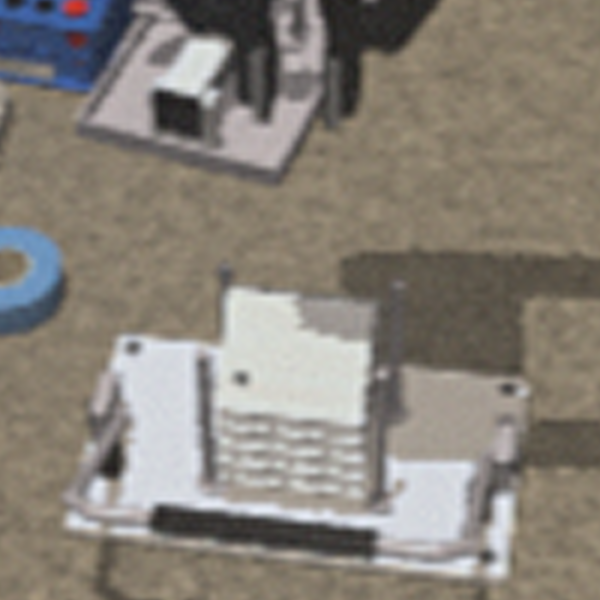

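>>> move_arm --rows "0 -3.1 0 0 0 0 0;0 -3.1 0 0 0 0 0;0 -3.1 0 0 0 0 0;0 -3.1 0 0 0 0 0;0 0 0 0 0 0 0;0 0 3 0 0 0 0;0 0 3 0 0 0 0;0 0 3 0 0 0 0;0 0 0 0 0 0 0;0 0 0 0 0 0 0"

```text
time_s: 60.5
eef_pos: [0.456, 0.3702, 0.1943]
eef_rot: [0.0, 0.997, 0.081, -0.001]
wrist_force: [0.3, -0.3, 0.7]
opening: -0.001
```

```bash
python3 go.py 0 .124 .131 .162 c;  python3 - <<'E'
from ov import *
view('side',[],(160,200,300,320),'pics/p26s.png')
E
```

```text
target [0.4555 0.3714 0.131  0.162 ] turn deg [ 0.05  0.11 -0.01] shift after turn cm [-0.03 -0.12  6.33]
t 60.5 pos [0.456  0.3702 0.1943] op -0.0008602875346658815 F [ 0.3 -0.3  0.7]
```

View pics/p26s.png

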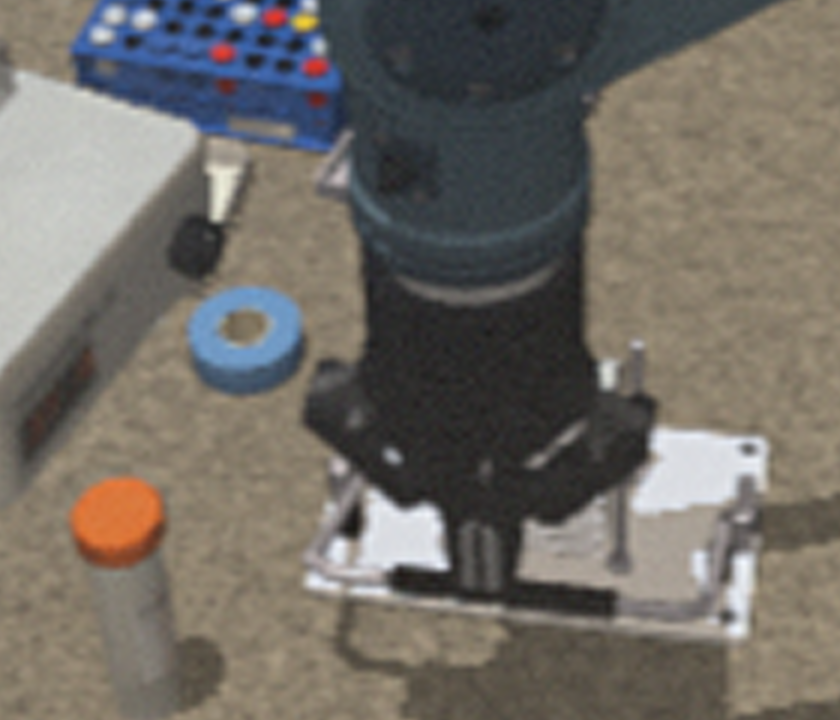

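>>> move_arm --rows "0 0 2 0 0 0 0;0 0 2 0 0 0 0;0 0 1.5 0 0 0 0;0 0 .5 0 0 0 0;0 0 0 0 0 0 0;0 0 0 0 0 0 0"

```text
time_s: 61.15
eef_pos: [0.4568, 0.3712, 0.1358]
eef_rot: [-0.0, 0.997, 0.081, 0.001]
wrist_force: [0.9, 0.4, 0.1]
opening: -0.002
```

```bash
python3 go.py 0 .1107 .1335 .162 c;  python3 - <<'E'
from ov import *
view('side',[],(180,220,300,320),'pics/p27s.png')
E
```

```text
target [0.4576 0.3583 0.1335 0.162 ] turn deg [-0.03 -0.09  0.01] shift after turn cm [-0.13  1.29  0.23]
t 61.15 pos [0.4568 0.3712 0.1358] op -0.001979791711712734 F [0.9 0.4 0.1]
```

View pics/p27s.png

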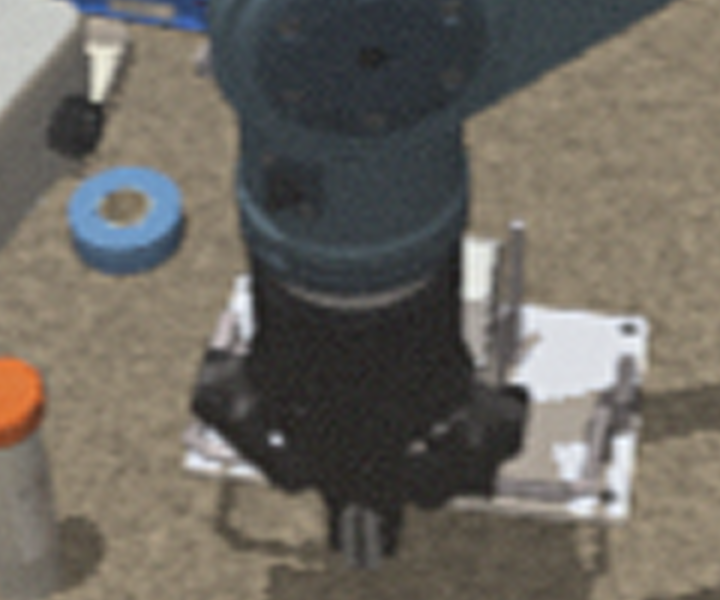

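>>> move_arm --rows "-.1 .6 .1 0 0 0 0;0 .7 .1 0 0 0 0;0 .46 -.73 0 0 0 0;0 .52 -.69 0 0 0 0;0 .57 -.65 0 0 0 0;0 .62 -.6 0 0 0 0;0 .67 -.55 0 0 0 0;0 .71 -.49 0 0 0 0;0 .75 -.44 0 0 0 0;0 .78 -.38 0 0 0 0;0 .81 -.31 0 0 0 0;0 .83 -.25 0 0 0 0;0 0 0 0 0 0 0;0 0 0 0 0 0 0"

```text
time_s: 62.6
eef_pos: [0.4681, 0.291, 0.1833]
eef_rot: [0.0, 0.997, 0.081, -0.0]
wrist_force: [0.3, 0.4, 0.3]
opening: -0.003
```

```bash
python3 go.py 0 .017 .188 .162 c;  python3 - <<'E'
from ov import *
view('side',[],(180,200,300,310),'pics/p28s.png')
E
```

```text
target [0.4728 0.2658 0.188  0.162 ] turn deg [ 0.02  0.04 -0.02] shift after turn cm [ 0.06  2.57 -0.47]
t 62.6 pos [0.4681 0.291  0.1833] op -0.003239920407665433 F [0.3 0.4 0.3]
```

View pics/p28s.png

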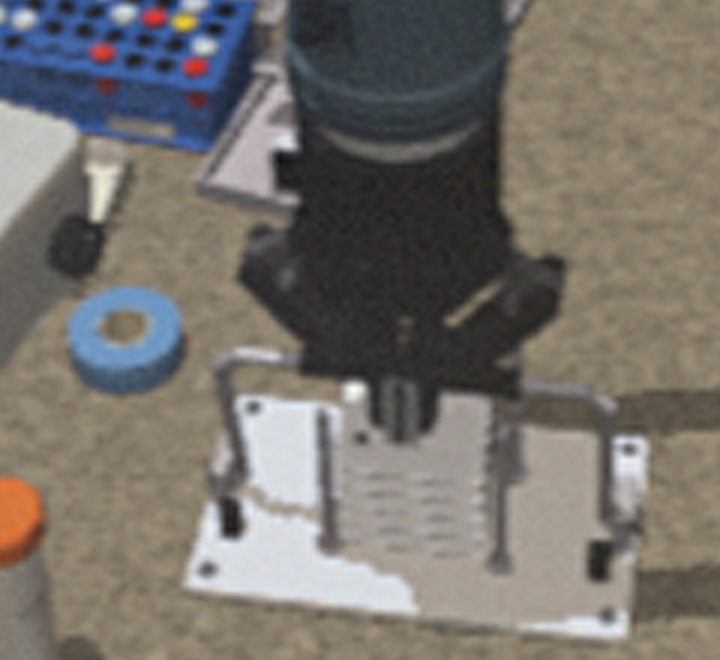

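>>> move_arm --rows "0 .6 -.2 0 0 0 0;0 .6 -.15 0 0 0 0;0 .6 -.1 0 0 0 0;0 .4 0 0 0 0 0;0 .3 0 0 0 0 0;0 0 0 0 0 0 0;0 0 0 0 0 0 0"

```text
time_s: 63.35
eef_pos: [0.4722, 0.2667, 0.1881]
eef_rot: [0.0, 0.997, 0.081, 0.0]
wrist_force: [-0.2, 0.1, 0.3]
opening: 0.002
```

>>> move_arm --rows "0 .3 0 0 0 0 0;0 0 0 0 0 0 0;0 0 0 0 0 0 0"

```text
time_s: 63.65
eef_pos: [0.4725, 0.2648, 0.1881]
eef_rot: [-0.001, 0.997, 0.081, 0.0]
wrist_force: [-0.6, 5.4, -0.2]
opening: -0.004
```

Stop felt (5 N in +y). Back off, rise, and check.

>>> move_arm --rows "0 -1 0 0 0 0 0;0 -1.5 0 0 0 0 0;0 0 -3 0 0 0 0;0 0 -4 0 0 0 0;0 0 -4 0 0 0 0;0 4 0 0 0 0 0;0 5 0 0 0 0 0;0 5 0 0 0 0 0;0 5 0 0 0 0 0;0 5 0 0 0 0 0;0 5 0 0 0 0 0;0 5 0 0 0 0 0;0 5 0 0 0 0 0;0 0 0 0 0 0 0;0 0 0 0 0 0 0;0 0 0 0 0 0 0"

```text
time_s: 65.25
eef_pos: [0.5316, -0.0949, 0.2978]
eef_rot: [-0.0, 0.997, 0.082, -0.0]
wrist_force: [0.1, 0.0, -0.4]
opening: -0.004
```

```bash
python3 - <<'E'
from ov import *
from go import *
import ov
p=car(0,0)
for c,b in(('side',(200,210,300,310)),('top',(125,140,225,250))):
    d=ctrl.camera(c); im=cv2.resize(d['color'],None,fx=6,fy=6,interpolation=cv2.INTER_CUBIC)
    draw(im,d,p[0],p[1],CY,.0655,(0,0,255))
    e=[(P(d,[*car(s*.045,0),.126])[0]+.5)*6 for s in(-1,1)]
    cv2.line(im,tuple(np.int32(e[0])),tuple(np.int32(e[1])),(0,255,0),1)
    cv2.imwrite(f'pics/p30{c}.png',im[b[1]*6:b[3]*6,b[0]*6:b[2]*6])
    cv2.imwrite(f'pics/p30full{c}.png',d['color'])
    for n in ['wash_bottle','timer','tape','falcon']: print(c,n,[(np.round(r['bbox']),round(r['confidence'],2)) for r in ctrl.look_for(c,n)][:1])
o=ctrl.get_obs();print(o['time_s'],o['eef_pos'],o['wrist_force'])
E
```

```text
side wash_bottle [(array([220., 250., 282., 278.]), 0.63)]
side timer [(array([293., 150., 310., 161.]), 0.63)]
side tape [(array([193., 248., 212., 269.]), 0.67)]
side falcon [(array([171., 280., 190., 320.]), 0.83)]
top wash_bottle [(array([363., 171., 395., 197.]), 0.94)]
top timer [(array([349., 191., 371., 216.]), 0.94)]
top tape [(array([173., 148., 190., 164.]), 0.64)]
top falcon [(array([110., 151., 131., 168.]), 0.5)]
65.75 [ 0.53162436 -0.09602432  0.29817542] [-0.07428437  0.97683143 -0.65952412]
```

View pics/p30side.png

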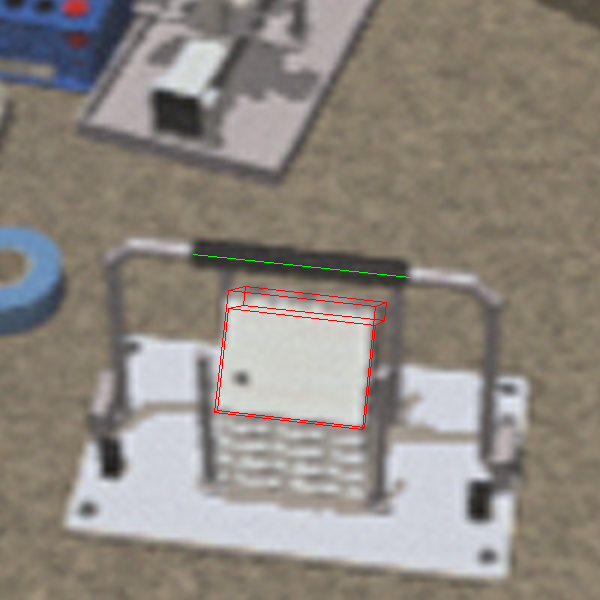

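View pics/p30top.png

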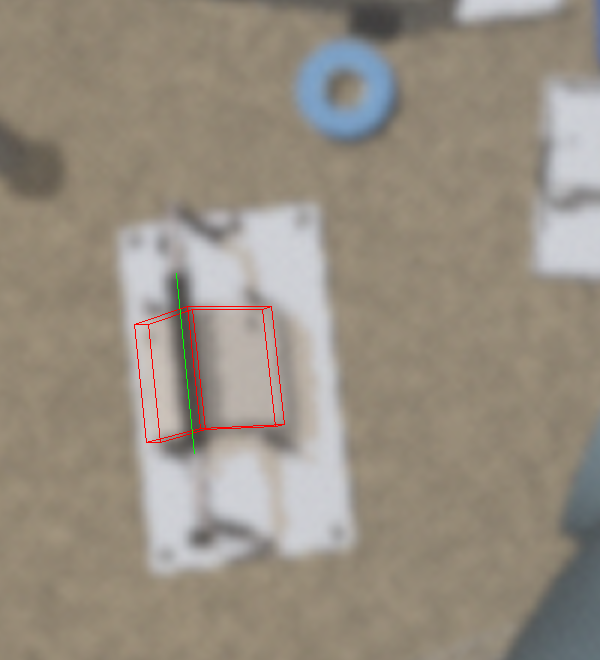

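```bash
python3 - <<'E'
from bench import ctrl
print(ctrl.hand_in())
E
```

```text
the job is handed in; nothing more can be done
None
```

I folded the bail aside to its stop (felt at about 10 N). All five coupons are now nested on the carrier's saddle: three pulled up off the drying rail, then the two from the bench. One of the bench coupons was knocked aside partway through, so I measured it again before taking it. I then swung the bail back up until I felt its stop at about 5 N, and handed the job in at about 66 s.

**Last checks:**
- **Stack:** it shows five layers. The top coupon matches the expected outline for the fifth level (65.5 mm) in both views, and it lies between the guide pins.
- **Bail:** the crossbar lies on the drawn upright position to within about 2 mm.
- **Gripper:** it is empty and clear of everything.
- **Other things on the bench:** in the top view, the networks found the bottle, timer, tape and tube within a few pixels (roughly 1 cm) of where they began.

**One disagreement:** in the last side view the network took the bail area for the wash bottle, at a confidence of 0.63. The top view shows the bottle where it started, at 0.94. Handing in reported no verdict.

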